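# Glue a doll onto its foot in the V-jig

## Robot

A 6-joint arm with a two-finger parallel gripper is mounted at the origin on the work surface. World frame = base frame: x ahead of the robot, y to its left, z up, the work surface at z = 0. Lengths are in m, angles in rad, forces in N, time in s.
With the tool pointing down it reaches from about 0.35 to 0.95 m from the base axis. Payload 17.4 kg.
Tool frame: the origin (TCP) lies on the centre line of the jaws, within the pads' length; the fingertips stand 14 mm ahead of it and the grasp point (between the pads) lies 5 mm behind it; z points along the fingers, x is the direction in which the jaws open and shut, and the axes are right-handed (so a half turn about z gives the same grasp; the last joint's range is limited). The gripper opens to 93 mm and grips with 3 to 60 N. Pads are 15 mm wide; open, the fingers measure 128 mm over their backs; the gripper's body (75 mm by 188 mm) begins 65 mm behind the grasp point.
Start: joints at [-1.375, 0.116, 1.442, -0, 1.584, -0.038], TCP at [0.156, -0.657, 0.212] pointing down, gripper open.
Joint ranges: [-2.83, 2.83], [-0.83, 2.19], [0.07, 2.5], [-1.14, 4.28], [0.01, 3], [-2.97, 2.97]. Speed limits (rad/s): [1.89, 1.89, 2.22, 3.14, 3.14, 3.14].

## Interface

Orientations are given as a unit quaternion [x, y, z, w].
In Python, from workcell import arm gives the robot as it stands. The module is installed in compiled form; this text tells all that it offers.
- The arm moves only by the tool send_rows, never from a script. Its argument "increments" is a list of rows, each a list of 6 numbers: the shift along the tool's x, y, z in units of 1 m (1.0 is 1 m), then the turn, a rotation vector about the tool's x, y, z in units of 360 degrees (1.0 is 360 degrees). A call has 1 to 10 rows; each row shifts and turns the commanded pose from where the row before left it, along the tool's axes as they then stand; what a row does not reach is not made up. A row lasts 1/8 s, in which the tool goes at most 62.5 mm and 10.7 degrees, less where a joint would pass 70% of its speed; a pose out of reach is approached as far as the arm can. A call with a number of a shift or a turn outside -1 to 1 is refused whole. A call with a gripper value outside its range is refused whole. "gripper" is the closure in counts, from 0 (fully open) to 255 (shut), set as the call begins (left out, the last holds). The fingers move at their own pace and stop on an object; "squeeze" is the grip in N (left out, the last holds). Time passes only in rows, so rows that do not move let the fingers close. It gives the time, the measured TCP pose, the force and the opening at its end, in the units of the state.
- arm.read_state(): the state, without advancing time (a new reading comes with each control period).
- arm.capture(name): name is "side" or "top"; returns a dict with "img" (384x512x3 uint8, red, green, blue), "range_z" (384x512 float32, m along the optical axis (not along the pixel's ray), 0 where there is no reading), "fov_y" (degrees; the focal length in pixels is half the picture's height over the tangent of half this angle, whatever the lens; pixels are square), "cx", "cy" (the principal point, pixels), "k1" (the pictures are not rectified: a ray, as slopes to the right and down, at radius r is drawn at 1 + k1 r^2 times it, then the intrinsics apply), "pose" (4x4, takes a point from camera to world coordinates). Camera axes: x right, y down, z forward; pixel columns grow to the right and rows downward; lengths in m; the calibration is good to about 2 mm. A picture is of the moment at which its call begins.
- arm.finish_job(): hands the job in, once; it reports no verdict.
Trained networks look in a picture, given as the dict that the camera call returned (one of the last four; its "shot" number tells which), for a name from the list of things; names that differ only in an ending like _2 or _b are one class to them, and where a whole thing is asked for, a point or a joint stands for the part that bears it (a point fixed in the world has none). Each returns a list of dicts, best first, with "score" (0 to 1); they miss things now and then, are a little off and sometimes report something else, mostly with a low value. They report only what shows in the picture. A call takes as long as a camera call.
- arm.boxes_of(label, picture): "xyz" ([x, y, z] in m, in world coordinates, good to about 4 mm: the middle of the surface that is visible of it).
- arm.mark_of(label, picture): "xyz" ([x, y, z] in m, in world coordinates, good to about 4 mm: a listed point, or the origin of a listed thing).
The state is a dict: "time": time; "joint_positions": joint angles; "qvel": joint speeds; "tau": joint torques, N m; "ee_pos": TCP position; "tool_rot": TCP orientation; "force": force on the tool from outside, world axes, zero at the start; "torque": the same for the moment, N m; "finger_gap": finger opening in m.
Only numpy, scipy, OpenCV 4.12 (cv2) and the standard library are available. Lean on these libraries where they do the work, as an engineer would, in place of code of your own. Each camera call takes 0.05 s, during which the arm holds its last target.

## Task

Fit the yellow doll body to its foot in the wooden gluing jig: set the small red foot disc flat in the jig's round nest and let go of it, then stand the yellow-and-red doll body upright on the disc, neck up, and push it sideways into the upright V until it bears on both faces of the V. Finish while still gripping the doll, keeping it held down on its foot and pressed firmly against both V faces so that the glue can take hold (do not let go). Leave the other dolls, parts, pots and the brush where they are.

Things in the scene. Friction and masses are not known exactly. Their poses are not given: they have to be found in the camera images.
- jig: Gluing jig, fixed to the bench: plywood plate 18 mm thick with a round nest and an upright V-block of white nylon. Origin on the bench surface under the nest's centre; x is level and points from the nest to the root of the V, the way the doll is pushed; z up. The plate spans x -45 to 85 mm, y -45 to 45 mm. Its place and turn vary.
- nest (a point): Centre of the nest's floor, 12 mm above the bench. The nest is round, 45 mm across and 6 mm deep, its rim at the plate's top, 18 mm above the bench.
- seat (a point): Where the middle of the doll body (doll_mid) comes to lie when it is seated in the V and stands on the foot disc: straight above the nest's centre, 77 mm above the bench.
- v_left: Left V face (jig's +y side), rigid slippery nylon (friction about 0.2); origin at its middle, axes as the jig's. 90 degrees between the faces, open to the jig's -x; upright, 18 to 64 mm above the bench, from x = 13.5 mm to the root at 32.5 mm. A seated doll touches each face on an upright line 16.3 mm off the x axis. The V-block is 38 mm wide (y -19 to 19 mm); back board behind: 64 mm wide, x 47 to 63 mm, 58 mm high.
- v_right: The other V face, on the -y side of the jig's x axis, likewise.
- foot_mid (a point): Centre of the foot: a red wooden disc with a yellow line round it, 42 mm diameter, 20 mm thick, about 20 g, lying flat; this point is 10 mm above its underside. In the nest its upper 14 mm stand out. Its top is ready glued (nothing to be seen or felt).
- doll_mid (a point): Centre of the yellow doll, as yet only a body, an upright wooden cylinder 46 mm diameter, 90 mm tall, about 95 g, yellow above, red below, green bands; the point is half-way up, 45 mm above its underside, z along its axis. A bare neck stub 18 mm diameter, 8 mm high is on top. Seated, its underside is 32 mm above the bench, and it is free to be gripped above the V-block, 64 to 122 mm above the bench.
- blank_mid (a point): Bystander: unpainted white doll body of the same size as the yellow one, standing; point half-way up (45 mm).
- wide_foot_mid (a point): Bystander: white wide foot disc, 56 mm diameter, 20 mm thick, too large for the nest; point at its centre.
- finished_mid (a point): Bystander: finished painted doll with a head, 46 mm diameter, about 130 mm tall, standing; point 55 mm above its underside.
- owl_mid (a point): Bystander: painted wooden owl, 54 mm diameter, 95 mm tall; point half-way up.
- paint_pot_mid (a point): Bystander: closed red paint pot, 52 mm diameter, 55 mm tall; point half-way up.
- glue_mid (a point): Bystander: white glue bottle with a yellow cap, 44 mm diameter, 120 mm tall; point half-way up.
- brush: Bystander: paint brush 170 mm long lying on the bench beyond the jig.

How it is judged:
By the outcome, as a careful person would: the job done as asked, in the order asked, and still so for the second after the job is handed in, while the arm keeps its last pose, push and grip.
It also fails if it takes over 72 s, if anything falls off the work surface, if the arm or the gripper's body presses on something with over 40 N, if the wrist force passes 120 N, or if a joint passes its speed limit or range.

## Working session

There is one attempt and no reset: what is moved stays moved. The work goes in short steps, Python scripts to look and compute and a tool call to move; the robot and the scene stay as the last step left them, time stands still between calls to the robot, and variables do not carry over. Pictures are saved under pics/ and viewed, and the job is handed in when it is done.

Besides the shell and the picture viewer there is one more tool, called after "Request:" as name([rows], argument=value, ...), one row to a line, values as JSON. send_rows: Moves the arm, as the interface text tells. Shifts and turns lie within -1 to 1; 1 stands for 1 m of shift or 360 degrees of turn. Its arguments: {"type":"object","properties":{"increments":{"type":"array","items":{"type":"array","items":{"type":"number","minimum":-1,"maximum":1}}},"gripper":{"type":"number"},"squeeze":{"type":"number"}},"required":["increments"]}

```bash
mkdir -p pics; cat > h.py <<'E'
import numpy as np, cv2
from scipy.spatial.transform import Rotation as R
from workcell import arm
def K(c):
    f=c["img"].shape[0]/2/np.tan(np.radians(c["fov_y"])/2); return f
def cloud(c):
    f=K(c); h,w=c["range_z"].shape
    u,v=np.meshgrid(np.arange(w),np.arange(h))
    xd=(u-c["cx"])/f; yd=(v-c["cy"])/f
    x,y=xd.copy(),yd.copy()
    for _ in range(15):
        s=1+c["k1"]*(x*x+y*y); x=xd/s;y=yd/s
    z=c["range_z"]; P=np.stack([x*z,y*z,z],-1)
    T=np.array(c["pose"]); W=P@T[:3,:3].T+T[:3,3]
    W[z==0]=np.nan
    return W
def proj(c,p):
    T=np.array(c["pose"]); q=T[:3,:3].T@(np.array(p)-T[:3,3]); x,y=q[0]/q[2],q[1]/q[2]
    s=1+c["k1"]*(x*x+y*y); f=K(c); return c["cx"]+f*x*s, c["cy"]+f*y*s
def save(c,n,sc=1.5,pts={}):
    im=cv2.cvtColor(c["img"],cv2.COLOR_RGB2BGR); im=cv2.resize(im,None,fx=sc,fy=sc)
    for k,p in pts.items():
        u,v=proj(c,p); cv2.circle(im,(int(u*sc),int(v*sc)),3,(255,0,255),-1); cv2.putText(im,k,(int(u*sc)+4,int(v*sc)),0,.4,(255,0,255),1)
    cv2.imwrite("pics/"+n+".png",im)
E
python3 - <<'E'
from h import *
s=arm.read_state(); print({k:np.round(v,4) for k,v in s.items()})
names="jig nest seat v_left v_right foot_mid doll_mid blank_mid wide_foot_mid finished_mid owl_mid paint_pot_mid glue_mid brush".split()
for cam in ["top","side"]:
    c=arm.capture(cam); print(cam,c["fov_y"],c["cx"],c["cy"],c["k1"],np.round(c["pose"],3).tolist())
    np.save(cam+"0.npy",cloud(c)); pts={}
    for n in names:
        r=arm.mark_of(n,c)
        print(n,[(np.round(a["xyz"],4).tolist(),round(a["score"],2)) for a in r[:2]])
        if r: pts[n]=r[0]["xyz"]
    save(c,cam+"0",1.5,pts)
E
```

```text
{'time': np.float64(0.0), 'joint_positions': array([-1.3748,  0.1165,  1.4423, -0.    ,  1.584 , -0.0378]), 'qvel': array([-0.0004,  0.0009,  0.0004, -0.0013,  0.0006,  0.0003]), 'tau': array([ 7.90000e-03, -7.21250e+01, -6.22615e+01,  7.84000e-02,
        2.37000e-02, -1.00000e-04]), 'ee_pos': array([ 0.1563, -0.6564,  0.2117]), 'tool_rot': array([ 7.847e-01, -6.198e-01, -4.000e-04, -4.000e-04]), 'force': array([ 0.421 ,  0.3923, -0.2995]), 'torque': array([-0.0176,  0.0126, -0.0377]), 'finger_gap': np.float64(0.0931)}
top 51.411718024933876 251.335103161735 193.25300084820122 -0.14409514906341972 [[-0.02, -0.984, 0.177, 0.393], [-1.0, 0.015, -0.028, 0.013], [0.025, -0.178, -0.984, 1.103], [0.0, 0.0, 0.0, 1.0]]
jig [([0.5662, -0.042, 0.0008], 0.58)]
nest [([0.5708, -0.0425, 0.0141], 0.8)]
seat [([0.5699, -0.0446, 0.0752], 0.73)]
v_left [([0.5485, -0.0407, 0.0364], 0.44), ([0.5515, -0.0259, 0.0393], 0.16)]
v_right [([0.5541, -0.0229, 0.0406], 0.42)]
foot_mid [([0.4351, -0.2533, 0.0118], 0.45)]
doll_mid [([0.5791, -0.2928, 0.0423], 0.61)]
blank_mid [([0.4395, 0.2647, 0.0448], 0.59)]
w
[... 591 characters left out ...]
t [([0.569, -0.0444, 0.0723], 0.84)]
v_left [([0.5415, -0.0433, 0.0437], 0.42)]
v_right [([0.5556, -0.0306, 0.0424], 0.46), ([0.4322, -0.2548, 0.0101], 0.23)]
foot_mid [([0.4328, -0.2522, 0.0143], 0.71), ([0.578, -0.2999, 0.0438], 0.64)]
doll_mid [([0.5679, -0.0431, 0.0753], 0.55)]
blank_mid [([0.4358, 0.259, 0.0459], 0.65)]
wide_foot_mid [([0.629, 0.2651, 0.006], 0.86), ([0.4325, -0.2521, 0.0093], 0.73)]
finished_mid [([0.5104, 0.4418, 0.0541], 0.85)]
owl_mid [([0.4576, -0.4206, 0.0483], 0.65)]
paint_pot_mid [([0.6006, 0.4268, 0.0266], 0.82), ([0.459, -0.4192, 0.0487], 0.57)]
glue_mid [([0.63, -0.4203, 0.0607], 0.71)]
brush [([0.7756, 0.0325, 0.006], 0.75), ([0.6318, 0.2657, 0.0045], 0.27)]
```

View pics/top0.png

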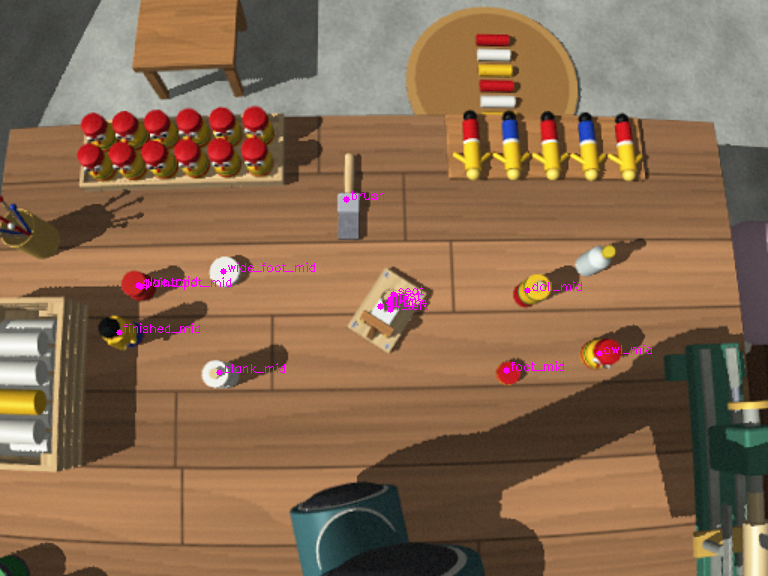

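View pics/side0.png

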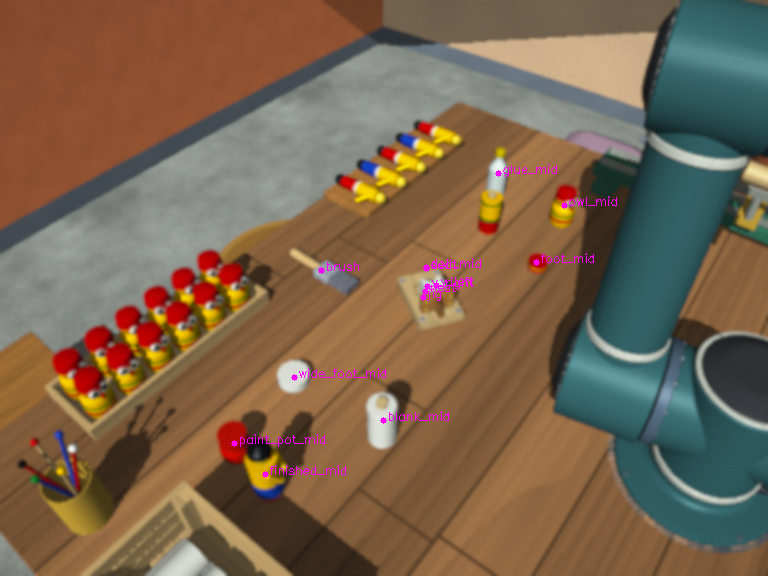

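Both cameras agree on the doll (top ~(535,290), side ~(490,212)), the foot disc (top (508,372)) and the jig (top (390,310)), whose back board faces the robot. The side camera's doll_mid mark landed on the jig, which is wrong. Next I'll get exact positions from the depth data.

```bash
python3 - <<'E'
from h import *
c=arm.capture("top"); W=cloud(c); np.save("top0.npy",W); np.save("topimg.npy",c["img"])
u,v=proj(c,[0.56,-0.043,0.03]); u,v=int(u),int(v)
cr=cv2.cvtColor(c["img"][v-45:v+45,u-50:u+50],cv2.COLOR_RGB2BGR); cv2.imwrite("pics/jigzoom.png",cv2.resize(cr,None,fx=7,fy=6.5,interpolation=cv2.INTER_CUBIC))
b=(np.abs(W[...,0]-.5)<.25)&(np.abs(W[...,1])<.15)&(np.abs(W[...,2])<.008); print("bench z",np.median(W[b][:,2]))
def near(x,y,r,z0,z1): return (np.hypot(W[...,0]-x,W[...,1]-y)<r)&(W[...,2]>z0)&(W[...,2]<z1)
for n,x,y,z0,z1 in [("plate",.56,-.04,.013,.023),("vtop",.56,-.04,.061,.072),("board",.56,-.04,.053,.061)]:
    m=near(x,y,.11,z0,z1); P=W[m]; r=cv2.minAreaRect((P[:,:2]*1000).astype(np.float32)); print(n,m.sum(),P.mean(0).round(4),np.median(P[:,2]).round(4),r)
for n,x,y,z0,z1 in [("foot",.434,-.253,.013,.03),("dolltop",.575,-.296,.083,.094),("neck",.575,-.296,.094,.11)]:
    m=near(x,y,.05,z0,z1); P=W[m]; print(n,m.sum(),P.mean(0).round(4),np.median(P[:,2]).round(4),cv2.minEnclosingCircle((P[:,:2]*1000).astype(np.float32)),P.min(0).round(4),P.max(0).round(4))
E
```

```text
bench z 0.0013353380546630156
plate 1070 [ 0.5561 -0.0373  0.0187] 0.019 ((552.0114135742188, -34.00978088378906), (90.03057098388672, 130.58619689941406), 56.33232879638672)
vtop 155 [ 0.5374 -0.0241  0.0646] 0.0646 ((536.1026000976562, -22.35760498046875), (62.09059524536133, 46.7957878112793), 59.7768440246582)
board 125 [ 0.5225 -0.0152  0.0582] 0.0586 ((523.4048461914062, -19.555530548095703), (63.61863708496094, 42.69554901123047), 89.09866333007812)
foot 191 [ 0.4328 -0.2526  0.0211] 0.021 ((432.901123046875, -253.15325927734375), 21.284191131591797) [ 0.4136 -0.2737  0.0148] [ 0.4521 -0.2321  0.0264]
dolltop 191 [ 0.5763 -0.2944  0.0904] 0.0908 ((577.79541015625, -297.195556640625), 23.745708465576172) [ 0.5543 -0.3179  0.083 ] [ 0.5996 -0.2737  0.0939]
neck 51 [ 0.5782 -0.2959  0.0979] 0.0979 ((584.731201171875, -291.5174865722656), 17.781558990478516) [ 0.5687 -0.3074  0.094 ] [ 0.595  -0.2755  0.1029]
```

```bash
python3 - <<'E'
from h import *
c=arm.capture("side"); W=cloud(c); np.save("side0.npy",W)
def near(x,y,r,z0,z1): return (np.hypot(W[...,0]-x,W[...,1]-y)<r)&(W[...,2]>z0)&(W[...,2]<z1)
b=(np.abs(W[...,0]-.5)<.15)&(np.abs(W[...,1])<.15)&(np.abs(W[...,2])<.008); print("bench z",np.median(W[b][:,2]))
for n,x,y,z0,z1 in [("plate",.56,-.04,.013,.023),("vtop",.56,-.04,.061,.072),("board",.56,-.04,.053,.061),("foot",.434,-.253,.015,.03),("dolltop",.575,-.296,.084,.094),("neck",.575,-.296,.095,.11)]:
    m=near(x,y,.11 if n in("plate","vtop","board") else .05,z0,z1); P=W[m]; print(n,m.sum(),P.mean(0).round(4),np.median(P[:,2]).round(4),cv2.minAreaRect((P[:,:2]*1000).astype(np.float32)),P.min(0).round(4),P.max(0).round(4))
u,v=proj(c,[0.56,-0.043,0.03]); u,v=int(u),int(v)
cr=cv2.cvtColor(c["img"][v-45:v+45,u-50:u+50],cv2.COLOR_RGB2BGR); cv2.imwrite("pics/jigzoom_s.png",cv2.resize(cr,None,fx=7,fy=6.5,interpolation=cv2.INTER_CUBIC))
E
```

```text
bench z 0.0016128109652382427
plate 584 [ 0.5545 -0.0234  0.0192] 0.0193 ((552.829345703125, -32.2672119140625), (91.01557159423828, 136.46263122558594), 56.23964309692383) [ 0.4745 -0.1047  0.013 ] [0.63  0.04  0.023]
vtop 122 [ 0.5374 -0.0207  0.0644] 0.0644 ((537.2496337890625, -22.053123474121094), (57.561851501464844, 47.52659225463867), 55.485595703125) [ 0.5068 -0.0483  0.061 ] [0.5666 0.0125 0.07  ]
board 111 [ 0.5247 -0.0125  0.0578] 0.0583 ((529.5055541992188, -19.878562927246094), (60.46173858642578, 50.86400604248047), 39.481571197509766) [ 0.5022 -0.045   0.0532] [0.569  0.0176 0.0608]
foot 120 [ 0.4307 -0.2506  0.0214] 0.0218 ((431.84344482421875, -252.8183135986328), (40.519935607910156, 40.743648529052734), 39.94783020019531) [ 0.4111 -0.2741  0.0152] [ 0.4521 -0.2296  0.0253]
dolltop 85 [ 0.574  -0.2888  0.0903] 0.0912 ((578.100830078125, -293.29486083984375), (44.36012268066406, 43.39337158203125), 32.87150955200195) [ 0.554  -0.3168  0.0843] [ 0.5994 -0.2697  0.0939]
neck 30 [ 0.5779 -0.2931  0.0988] 0.0992 ((577.5585327148438, -291.06915283203125), (28.555166244506836, 27.55887794494629), 79.91194152832031) [ 0.5638 -0.3053  0.0951] [ 0.5935 -0.2749  0.1026]
```

View pics/jigzoom.png

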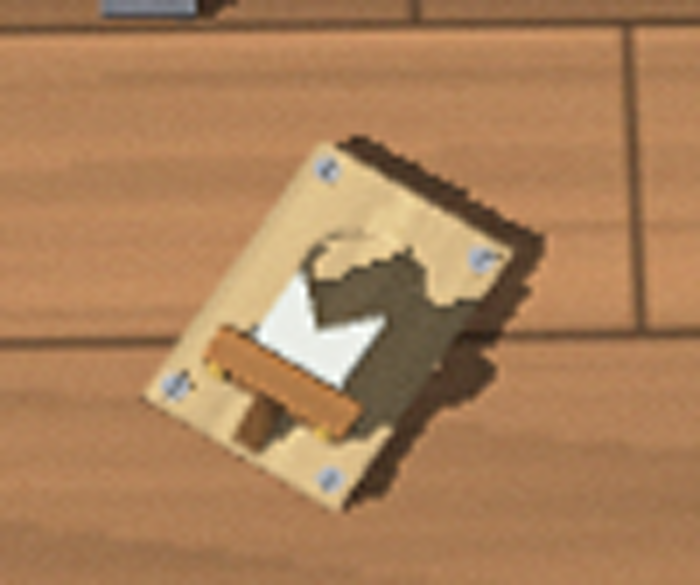

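View pics/jigzoom_s.png

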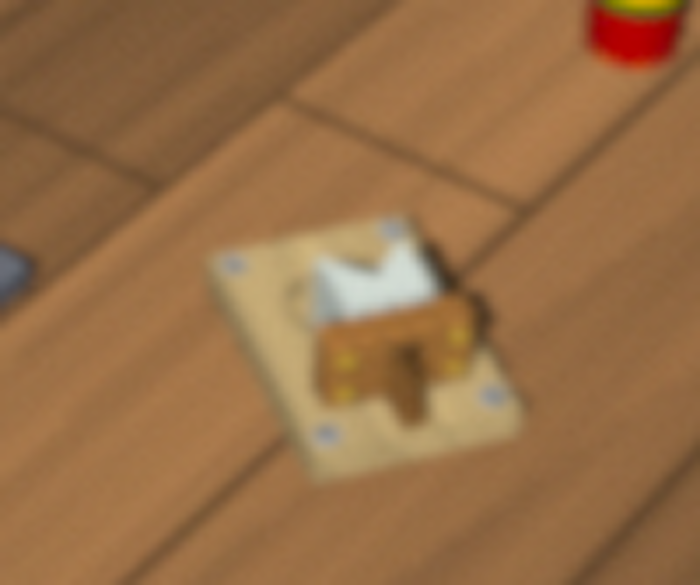

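Nest is at about (0.569, -0.044) with jig x at 146.3°. Foot is at (0.432, -0.253) and doll at about (0.578, -0.295). All heights check out (plate 18, V 64, board 58, disc 20, doll 90). I'll grip with the jaws along jig y for both parts. First I turn the tool by 47.1° about its z.

Request:
send_rows([
  [0,0,0,0,0,0.0262],
  [0,0,0,0,0,0.0262],
  [0,0,0,0,0,0.0262],
  [0,0,0,0,0,0.0262],
  [0,0,0,0,0,0.0262],
], gripper=0, squeeze=20)

```text
time: 2.22
ee_pos: [0.1564, -0.6566, 0.2125]
tool_rot: [-0.469, 0.883, -0.0, 0.0]
force: [-0.8, -0.5, 0.3]
finger_gap: 0.0933
```

```bash
cat >> h.py <<'E'
def st(tgt=None,yaw=None):
    s=arm.read_state(); p=np.array(s["ee_pos"]); r=R.from_quat(s["tool_rot"]); M=r.as_matrix()
    print("t %.2f"%s["time"],"p",p.round(4),"jaw",np.degrees(np.arctan2(M[1,0],M[0,0])).round(2),"tilt",M[:2,2].round(4),"gap %.4f"%s["finger_gap"],"F",np.round(s["force"],2),"F_tool",(M.T@np.array(s["force"])).round(2))
    if tgt is not None: print("  to",tgt,"tool shift",(M.T@(np.array(tgt)-p)).round(4))
    if yaw is not None:
        R2=R.from_euler("z",yaw,degrees=True)*R.from_quat([1,0,0,0]); print("  turn",((r.inv()*R2).as_rotvec()/2/np.pi).round(4))
    return s
E
python3 -c "
from h import *
st([.4325,-.253,.12],-123.7)"
```

```text
t 2.23 p [ 0.1564 -0.6566  0.2125] jaw -124.08 tilt [0. 0.] gap 0.0933 F [-0.81 -0.53  0.32] F_tool [ 0.9   0.37 -0.32]
  to [0.4325, -0.253, 0.12] tool shift [-0.489  -0.0025  0.0925]
  turn [-0.     0.    -0.001]
```

Request:
send_rows([
  [-0.03,0,0,0,0,-0.001],
  [-0.05,0,0,0,0,0],
  [-0.05,0,0,0,0,0],
  [-0.05,0,0,0,0,0],
  [-0.05,0,0,0,0,0],
  [-0.05,0,0,0,0,0],
  [-0.05,0,0,0,0,0],
  [-0.05,0,0.02,0,0,0],
  [-0.05,0,0.03,0,0,0],
  [-0.05,0,0.03,0,0,0],
])

```text
time: 3.48
ee_pos: [0.4215, -0.2546, 0.132]
tool_rot: [-0.474, 0.881, -0.0, 0.0]
force: [0.8, -0.6, -0.5]
finger_gap: 0.0927
```

Request:
send_rows([
  [-0.009,-0.0025,0.01,0,0,0],
  [0,0,0,0,0,0],
])

```text
time: 3.72
ee_pos: [0.4278, -0.2498, 0.1223]
tool_rot: [-0.475, 0.88, 0.0, -0.0]
force: [-1.0, 0.4, -0.0]
finger_gap: 0.0932
```

```bash
python3 - <<'E'
from h import *
st([.4325,-.253,.023],-123.7)
for n in ["top","side"]:
    c=arm.capture(n); save(c,n+"1",1.5,{"tip":[.4325,-.253,.1]}); W=cloud(c)
    m=(np.hypot(W[...,0]-.4325,W[...,1]+.253)<.05)&(W[...,2]>.015)&(W[...,2]<.03); P=W[m]
    if len(P): print(n,len(P),P.mean(0).round(4),cv2.minAreaRect((P[:,:2]*1000).astype(np.float32)))
E
```

```text
t 3.73 p [ 0.4278 -0.2498  0.1223] jaw -123.34 tilt [-0.0007  0.0002] gap 0.0932 F [-1.    0.36 -0.03] F_tool [0.25 1.03 0.03]
  to [0.4325, -0.253, 0.023] tool shift [ 0.0001 -0.0057  0.0993]
  turn [ 0.0001 -0.      0.001 ]
top 47 [ 0.4294 -0.2425  0.0207] ((434.52423095703125, -242.8777313232422), (19.396650314331055, 32.55363082885742), 57.630924224853516)
side 117 [ 0.4309 -0.251   0.0215] ((432.0128479003906, -253.86373901367188), (41.18617248535156, 42.69343185424805), 9.56679630279541)
```

View pics/top1.png

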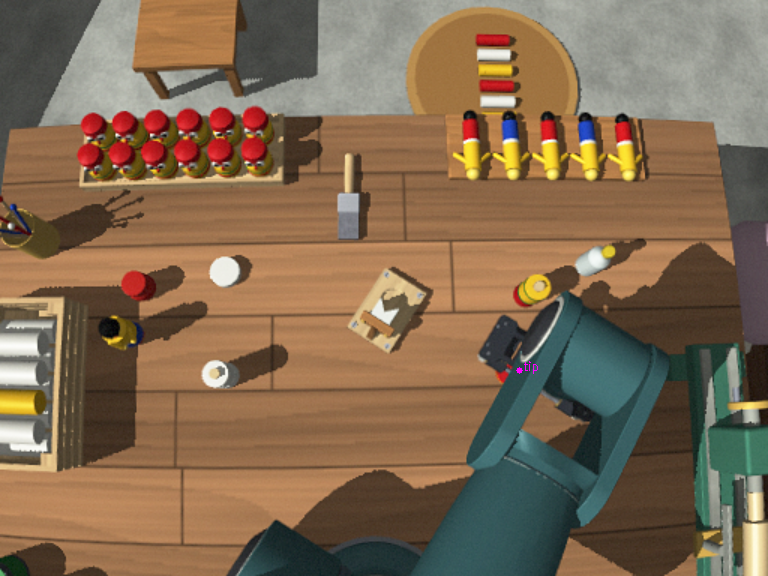

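View pics/side1.png

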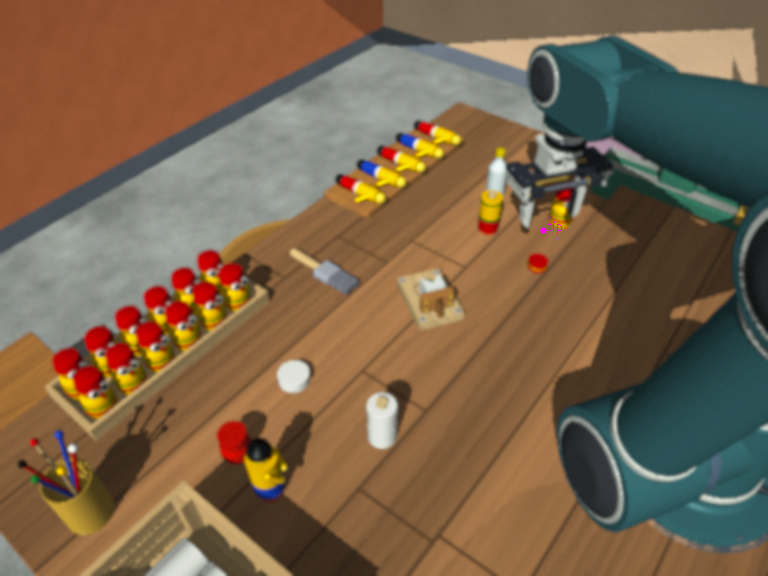

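The gripper is over the disc (side view, disc at (537,262), fingers either side of it). I correct it and lower.

Request:
send_rows([
  [0,-0.0057,0.02,0,0,0.001],
  [0,0,0.03,0,0,0],
  [0,0,0.03,0,0,0],
  [0,0,0.019,0,0,0],
  [0,0,0,0,0,0],
  [0,0,0,0,0,0],
])

```text
time: 4.58
ee_pos: [0.433, -0.2537, 0.0248]
tool_rot: [-0.471, 0.882, -0.001, 0.0]
force: [0.6, -0.7, -1.2]
finger_gap: 0.0931
```

```bash
python3 - <<'E'
from h import *
st([.4325,-.253,.023],-123.7)
E
```

```text
t 4.58 p [ 0.433  -0.2537  0.0248] jaw -123.79 tilt [ 0.0012 -0.0009] gap 0.0931 F [ 0.6  -0.68 -1.22] F_tool [ 0.23 -0.87  1.22]
  to [0.4325, -0.253, 0.023] tool shift [-0.0002  0.0008  0.0018]
  turn [-0.0002 -0.     -0.0002]
```

Request:
send_rows([
  [0,0.0005,0.0015,0,0,0],
  [0,0,0,0,0,0],
  [0,0,0,0,0,0],
  [0,0,0,0,0,0],
  [0,0,0,0,0,0],
  [0,0,0,0,0,0],
  [0,0,0,0,0,0],
  [0,0,0,0,0,0],
], gripper=255, squeeze=20)

```text
time: 5.58
ee_pos: [0.4322, -0.2528, 0.0219]
tool_rot: [-0.471, 0.882, 0.0, -0.0]
force: [-0.3, 0.5, -0.5]
finger_gap: 0.0177
```

```bash
python3 - <<'E'
from h import *
st([.4325,-.253,.10],-123.7)
E
```

```text
t 5.58 p [ 0.4322 -0.2528  0.0219] jaw -123.77 tilt [-0.  0.] gap 0.0177 F [-0.28  0.45 -0.53] F_tool [-0.22  0.48  0.53]
  to [0.4325, -0.253, 0.1] tool shift [ 0.     -0.0004 -0.0781]
  turn [ 0.     -0.     -0.0002]
```

The opening is 17.7 mm, well below the disc's 42 mm, so I'm looking before doing anything else.

```bash
python3 - <<'E'
from h import *
s=st(); 
c=arm.capture("side"); u,v=map(int,proj(c,[.4325,-.253,.03])); im=cv2.cvtColor(c["img"],cv2.COLOR_RGB2BGR)[v-60:v+50,u-70:u+70]
cv2.imwrite("pics/s2.png",cv2.resize(im,None,fx=5,fy=5,interpolation=cv2.INTER_CUBIC))
c=arm.capture("top"); save(c,"t2")
st()
E
```

```text
t 5.58 p [ 0.4322 -0.2528  0.0219] jaw -123.77 tilt [-0.  0.] gap 0.0177 F [-0.28  0.45 -0.53] F_tool [-0.22  0.48  0.53]
t 5.67 p [ 0.4322 -0.2527  0.0219] jaw -123.76 tilt [-0.  0.] gap 0.0098 F [ 0.35 -0.22  0.61] F_tool [-0.01 -0.41 -0.61]
```

View pics/s2.png

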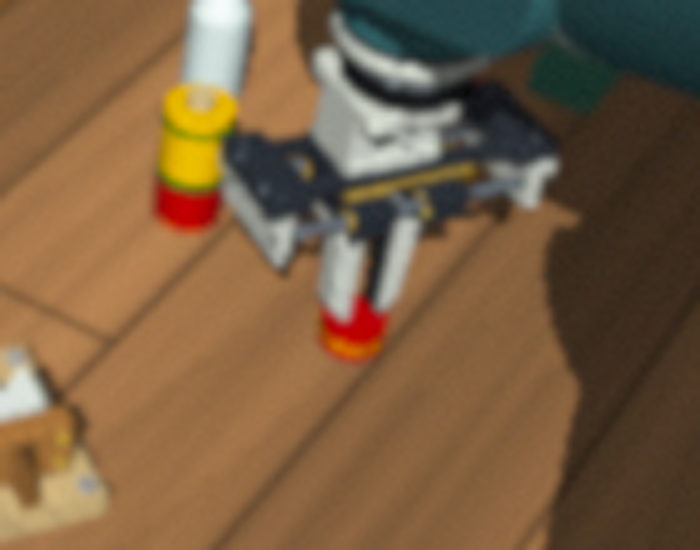

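```bash
python3 - <<'E'
from h import *
for n in ["side","top"]:
    c=arm.capture(n); W=cloud(c); im=c["img"].astype(int)
    red=(im[...,0]>120)&(im[...,1]<60)&(im[...,2]<60)&(np.hypot(W[...,0]-.4325,W[...,1]+.253)<.08)
    P=W[red]; 
    if len(P):
        print(n,len(P),P.mean(0).round(4),P.min(0).round(4),P.max(0).round(4)); t=P[P[:,2]>.016]; print(cv2.minEnclosingCircle((t[:,:2]*1000).astype(np.float32)),np.median(t[:,2]))
    # gripper finger points low
    g=(im.min(-1)>90)&(np.hypot(W[...,0]-.4325,W[...,1]+.253)<.05)&(W[...,2]>.005)&(W[...,2]<.07); Q=W[g]
    for a in np.arange(.005,.07,.01):
        q=Q[(Q[:,2]>a)&(Q[:,2]<a+.01)]; print(a.round(3),len(q),q.mean(0).round(4) if len(q) else "")
st()
E
```

```text
side 64 [ 0.4277 -0.245   0.0217] [ 0.4112 -0.2659  0.0162] [ 0.4505 -0.2319  0.0256]
((431.005615234375, -248.90093994140625), 19.827686309814453) 0.022139762394713325
0.005 1 [ 0.47  -0.286  0.007]
0.015 7 [ 0.4343 -0.2584  0.0218]
0.025 4 [ 0.4229 -0.2558  0.0319]
0.035 29 [ 0.4292 -0.2475  0.0408]
0.045 27 [ 0.4307 -0.2453  0.0498]
0.055 33 [ 0.4323 -0.246   0.0595]
0.065 18 [ 0.4273 -0.2474  0.0678]
0.005 0 
0.015 0 
0.025 0 
0.035 0 
0.045 0 
0.055 0 
0.065 0 
t 5.78 p [ 0.4322 -0.2527  0.0219] jaw -123.76 tilt [-0.  0.] gap 0.0026 F [-0.3   0.15  0.04] F_tool [ 0.04  0.34 -0.04]
```

View pics/t2.png

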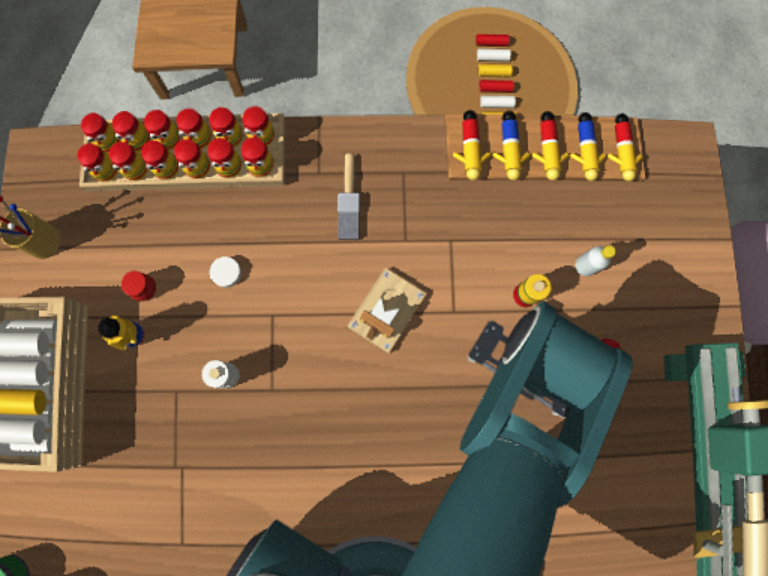

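The disc hasn't moved (still about (431,-250)), so the fingers shut above it. The tips look higher than z = 8 mm. I'll measure where they really are.

```bash
python3 - <<'E'
from h import *
st()
c=arm.capture("side"); W=cloud(c); 
pts={"t":[.4322,-.2527,.0079]}
im=cv2.cvtColor(c["img"],cv2.COLOR_RGB2BGR)
u0,v0=map(int,proj(c,[.4325,-.253,.03])); x0,y0,x1,y1=u0-30,v0-30,u0+30,v0+20
S=12; cr=cv2.resize(im[y0:y1,x0:x1],None,fx=S,fy=S,interpolation=cv2.INTER_NEAREST)
M=R.from_quat(arm.read_state()["tool_rot"]).as_matrix()
p=np.array([.4322,-.2527,.0219])
for dz in (0.014,0,-.005,-.03):
    u,v=proj(c,p+M[:,2]*dz); cv2.circle(cr,(int((u-x0+.5)*S),int((v-y0+.5)*S)),4,(255,0,255),-1); cv2.putText(cr,str(dz),(int((u-x0)*S)+8,int((v-y0)*S)),0,.5,(255,0,255),1)
cv2.imwrite("pics/s3.png",cr)
z=(W[y0:y1:2,x0+10:x1-10:2,2]*1000)
np.set_printoptions(linewidth=200); print(np.nan_to_num(z).astype(int))
E
```

```text
t 5.78 p [ 0.4322 -0.2527  0.0219] jaw -123.76 tilt [-0.  0.] gap 0.0026 F [-0.3   0.15  0.04] F_tool [ 0.04  0.34 -0.04]
[[159 158 156 158 150 148 154 157 161 167 173 172 168 168 166 165 164   0 163 156]
 [158 158 157 159 139 140 148 153 157 162 166 166 163 164 161 161 157 158 158 153]
 [156 156 158 156 157 124 119 151 156 158 159 160 159 156 154 152 150 147 145 145]
 [157 157 156 158 155 156 157 156 157 154 152 151 149 151 147 142 141 144 136 141]
 [153 155 159 160 158 155 152 149 150 149 135 145 141 141 136 138 138 139 140 138]
 [143 155 157 155 157 156 156   0 120 126 131 136 140 138 137 138 133 137 137 134]
 [127 146 153 152 152 152   3   4 110 120 126 137 140 138 135 134 130 131 129 124]
 [123 137 144 145 148   4   1 132 131 131 126   0 131 130 128 128 124 122 122   2]
 [116 122 141 138 138 132 128 128 125  91 101 122 125 120 121  94   3   6   2  -1]
 [  0 118 124 129   0   1   3  -1   1  85  92  94  87  88  84  87   4   0   2   0]
 [  1   1 121 125   6   4   0   0   1  79  84  82  79  79  79   1   0   2   4   4]
 [ -2   0 116 115  -1  -1   0   0   2  74  77  75  69  71  68   1
[... 397 characters left out ...]
20  32  22   5   1   2   3   3   3]
 [  0   3   2   4   1   2   2  22  18  22  23   0  21  19   0   1   0   1   0   0]
 [  3   2   2   1   4   3   3  14  20  19  21  22  24  19   3   1   1   0  -2   2]
 [  0   2   0   0   1   0   1   5  13  19  19  16  17  14   0   0   4   0   3   2]
 [  2   3   2   0   2   0   0   0   4   9  11   7   9   2   1   1  -2   2   0   1]
 [  1   3   4   2   4   4   3   2   0   2   6   1   1   3   3  -1   1   0   1   1]
 [  4   0   1   0   0   0   0   2   0   1   3   3   3   2   4   3   1   1   2   1]
 [  3   0   1   1   4   0  -1   4   3   3   2   0   0   1   0   0  -1   0   3   2]
 [  2   0  -2   1   4   1   0   0   0   0   0   0   3   3   1  -1   1   0   0   0]]
```

View pics/s3.png

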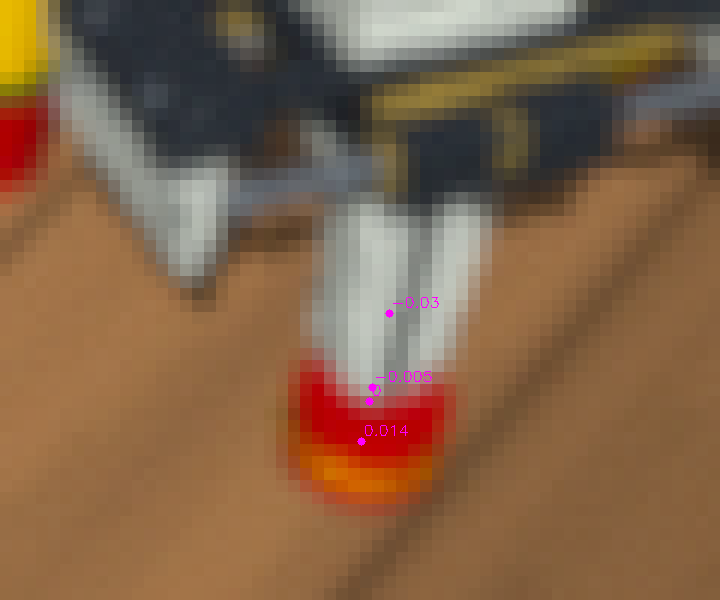

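Request:
send_rows([
  [0,0,0,0,0,0],
  [0,0,0,0,0,0],
  [0,0,0,0,0,0],
  [0,0,0,0,0,0],
  [0,0,0,0,0,0],
  [0,0,0,0,0,0],
], gripper=100)

```text
time: 6.58
ee_pos: [0.4322, -0.2528, 0.022]
tool_rot: [-0.471, 0.882, -0.0, 0.0]
force: [0.3, 0.8, 0.6]
finger_gap: 0.0546
```

```bash
cat > zoom.py <<'E'
from h import *
def zoom(n,cam="side",half=40,S=10,up=20):
    s=st(); c=arm.capture(cam); W=cloud(c); im=cv2.cvtColor(c["img"],cv2.COLOR_RGB2BGR)
    M=R.from_quat(s["tool_rot"]).as_matrix(); p=np.array(s["ee_pos"])
    u0,v0=map(int,proj(c,p)); x0,y0=max(u0-half,0),max(v0-up-half//2,0)
    cr=cv2.resize(im[y0:y0+60,x0:x0+2*half],None,fx=S,fy=S,interpolation=cv2.INTER_NEAREST)
    g=s["finger_gap"]/2
    for sx in (-1,1):
      for dz in (0.014,0,-.03):
        u,v=proj(c,p+M[:,2]*dz+M[:,0]*g*sx); cv2.circle(cr,(int((u-x0+.5)*S),int((v-y0+.5)*S)),4,(255,0,255),-1); cv2.putText(cr,str(dz),(int((u-x0)*S)+8,int((v-y0)*S)),0,.5,(255,0,255),1)
    cv2.imwrite("pics/%s.png"%n,cr)
    return c,W
E
python3 -c "
from zoom import *
zoom('s4')"
```

```text
t 6.58 p [ 0.4322 -0.2528  0.022 ] jaw -123.76 tilt [ 0. -0.] gap 0.0546 F [0.31 0.82 0.64] F_tool [-0.86  0.2  -0.64]
```

View pics/s4.png

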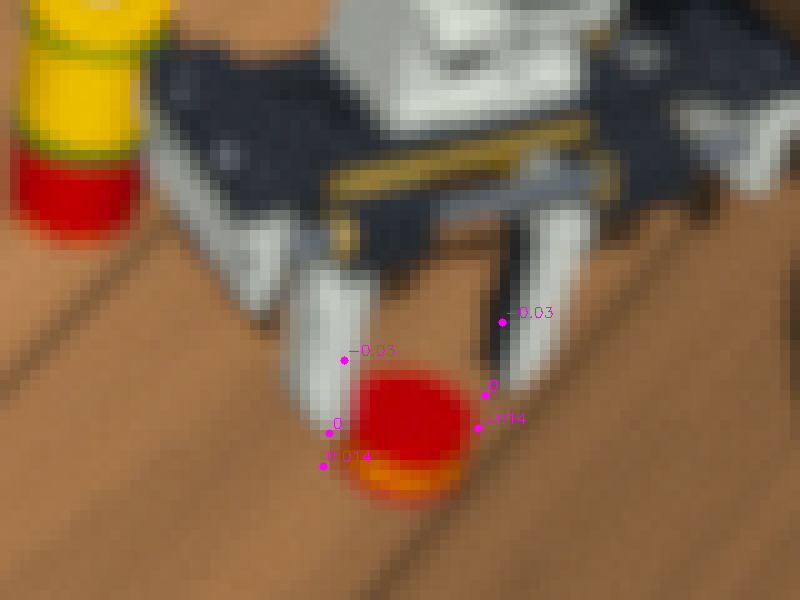

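The fingertips actually end at about the reported TCP height (~22 mm), 14 mm higher than the description says, so the jaws shut just over the disc. The disc wasn't disturbed. I'll treat the reported z as the tip height from here, and go 14 mm lower with the jaws opened wide.

Request:
send_rows([
  [0,0,0,0,0,0],
  [0,0,0,0,0,0],
  [0,0,0.004,0,0,0],
  [0,0,0.005,0,0,0],
  [0,0,0.005,0,0,0],
  [0,0,0,0,0,0],
  [0,0,0,0,0,0],
], gripper=60)

```text
time: 7.5
ee_pos: [0.4322, -0.2528, 0.008]
tool_rot: [-0.471, 0.882, -0.0, 0.0]
force: [-0.3, 0.6, 0.3]
finger_gap: 0.071
```

```bash
python3 -c "
from zoom import *
zoom('s5')"
```

```text
t 7.50 p [ 0.4322 -0.2528  0.008 ] jaw -123.76 tilt [ 0. -0.] gap 0.0710 F [-0.29  0.61  0.25] F_tool [-0.34  0.58 -0.25]
```

View pics/s5.png

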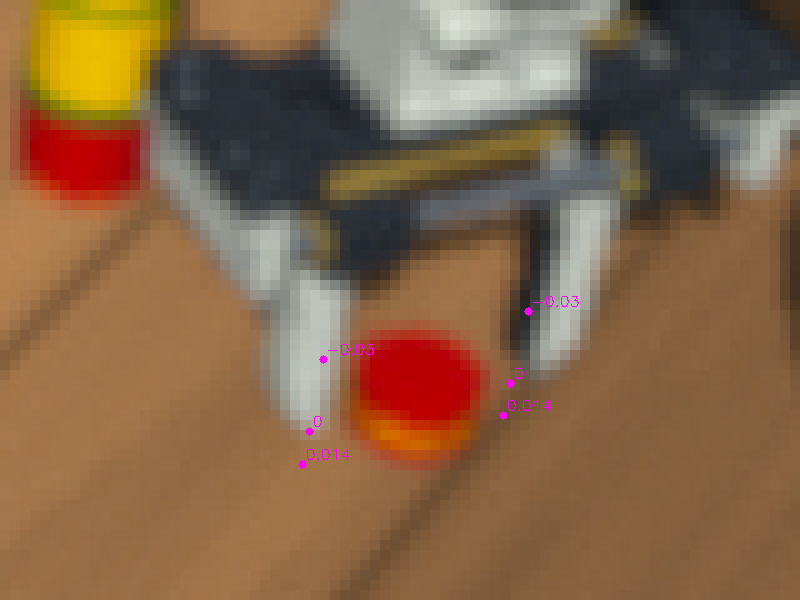

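Fingers now straddle the disc, tips at about mid-height of its rim. Closing.

Request:
send_rows([
  [0,0,0,0,0,0],
  [0,0,0,0,0,0],
  [0,0,0,0,0,0],
  [0,0,0,0,0,0],
  [0,0,0,0,0,0],
  [0,0,0,0,0,0],
], gripper=255, squeeze=20)

```text
time: 8.3
ee_pos: [0.4322, -0.2528, 0.008]
tool_rot: [-0.471, 0.882, 0.0, 0.0]
force: [-1.4, 0.2, 1.4]
finger_gap: 0.0409
```

```bash
python3 -c "
from zoom import *
zoom('s6')"
```

```text
t 8.30 p [ 0.4322 -0.2528  0.008 ] jaw -123.76 tilt [0. 0.] gap 0.0409 F [-1.37  0.24  1.42] F_tool [ 0.57  1.27 -1.42]
```

View pics/s6.png

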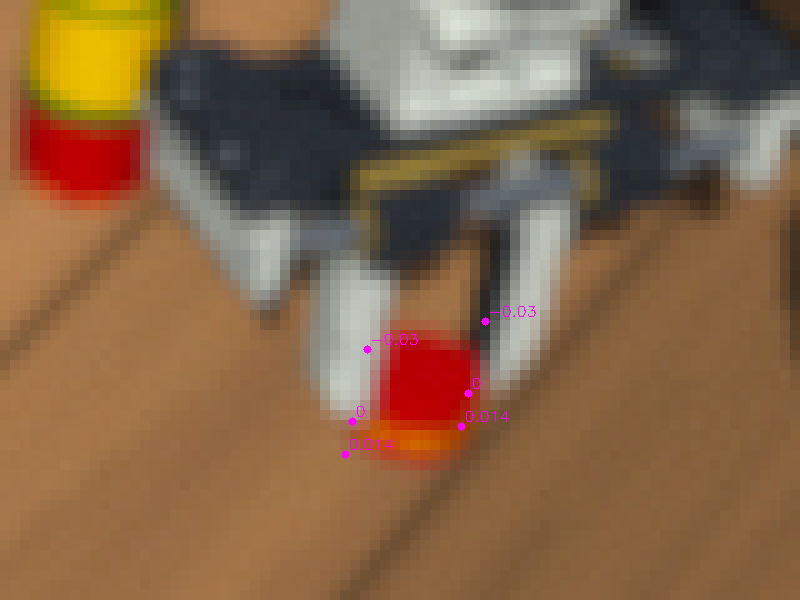

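Request:
send_rows([
  [0,0,-0.02,0,0,0],
  [0,0,-0.03,0,0,0],
  [0,0,-0.03,0,0,0],
  [0,0,-0.032,0,0,0],
  [0,0,0,0,0,0],
])

```text
time: 8.98
ee_pos: [0.4331, -0.2533, 0.1224]
tool_rot: [-0.471, 0.882, -0.002, 0.001]
force: [0.4, -0.4, -0.8]
finger_gap: 0.0409
```

```bash
python3 - <<'E'
from zoom import *
c,W=zoom('s7'); st([.569,-.0443,.12],-123.7); im=c["img"].astype(int)
red=(im[...,0]>120)&(im[...,1]<60)&(im[...,2]<60)&(np.hypot(W[...,0]-.432,W[...,1]+.253)<.06)&(W[...,2]>.08)
P=W[red]; print(len(P),P.mean(0),P.max(0)-P.min(0),np.percentile(P[:,2],[5,50,95])); print(cv2.minAreaRect((P[:,:2]*1000).astype(np.float32)))
E
```

```text
t 8.97 p [ 0.4331 -0.2533  0.1224] jaw -123.76 tilt [ 0.0032 -0.0021] gap 0.0409 F [ 0.41 -0.44 -0.83] F_tool [ 0.14 -0.58  0.83]
t 9.03 p [ 0.4325 -0.253   0.1206] jaw -123.76 tilt [ 0.0014 -0.0009] gap 0.0409 F [-0.31  0.01 -0.2 ] F_tool [0.17 0.27 0.2 ]
  to [0.569, -0.0443, 0.12] tool shift [-0.2493  0.0025  0.0006]
  turn [-0.0003  0.     -0.0002]
102 [ 0.42833472 -0.25003949  0.13469813] [0.03501166 0.04216632 0.02511986] [0.11873205 0.13659239 0.1389568 ]
((428.1018371582031, -252.29873657226562), (32.87730026245117, 42.021610260009766), 9.427536010742188)
```

View pics/s7.png

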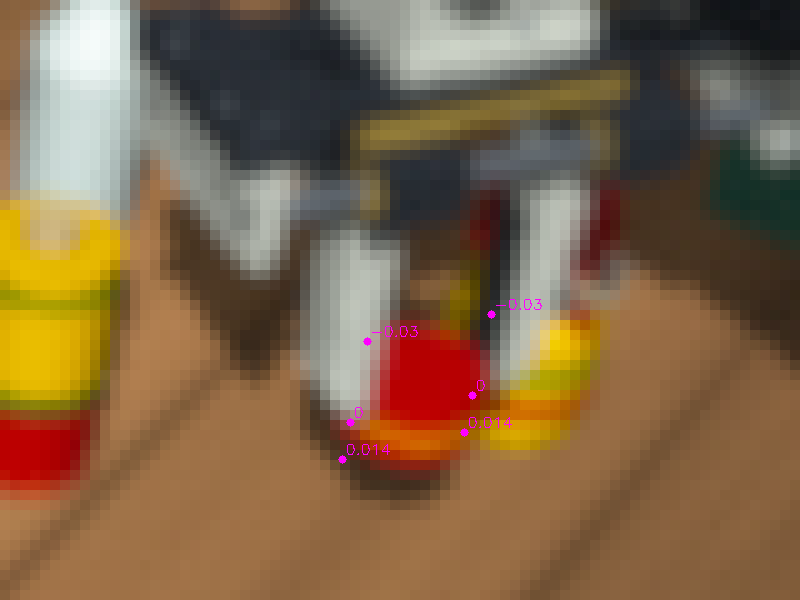

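The disc is held level. I'll move it to about 6 mm short of the nest centre in jig x. Then I can use the V as a mechanical reference before lowering.

Request:
send_rows([
  [-0.02,0,0,0,0,0],
  [-0.04,0,0,0,0,0],
  [-0.04,0,0,0,0,0],
  [-0.04,-0.003,0,0,0,0],
  [-0.04,0,0,0,0,0],
  [-0.04,0,0,0,0,0],
  [-0.029,0,0,0,0,0],
  [0,0,0,0,0,0],
  [0,0,0,0,0,0],
])

```text
time: 10.15
ee_pos: [0.5724, -0.0477, 0.119]
tool_rot: [-0.471, 0.882, 0.0, -0.001]
force: [-0.7, -0.4, -0.1]
finger_gap: 0.041
```

```bash
python3 - <<'E'
from zoom import *
c,W=zoom('s8'); st([.5732,-.0471,.05],-123.7)
E
```

```text
t 10.15 p [ 0.5724 -0.0477  0.119 ] jaw -123.76 tilt [-0.0015 -0.    ] gap 0.0410 F [-0.71 -0.44 -0.07] F_tool [0.76 0.35 0.07]
t 10.20 p [ 0.5725 -0.048   0.1193] jaw -123.79 tilt [-0.001 -0.   ] gap 0.0410 F [-0.52 -0.48  0.44] F_tool [ 0.69  0.17 -0.44]
  to [0.5732, -0.0471, 0.05] tool shift [-0.0012 -0.0001  0.0693]
  turn [ 0.0001 -0.0001 -0.0002]
```

View pics/s8.png

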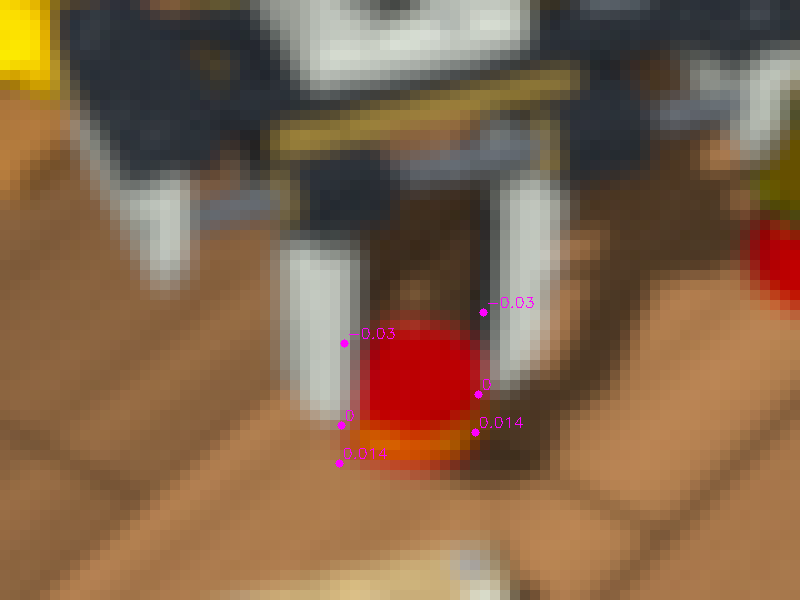

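Request:
send_rows([
  [-0.0012,0,0.02,0,0,0],
  [0,0,0.02,0,0,0],
  [0,0,0.02,0,0,0],
  [0,0,0.015,0,0,0],
  [0,0,0.009,0,0,0],
  [0,0,0.004,0,0,0],
  [0,0,0,0,0,0],
  [0,0,0,0,0,0],
])

```text
time: 11.2
ee_pos: [0.5741, -0.0465, 0.0326]
tool_rot: [-0.471, 0.882, -0.0, 0.0]
force: [-0.4, 0.9, -0.9]
finger_gap: 0.0412
```

```bash
python3 - <<'E'
from zoom import *
c,W=zoom('s9'); st([.5732,-.0471,.03],-123.7)
E
```

```text
t 11.20 p [ 0.5741 -0.0465  0.0326] jaw -123.76 tilt [ 0.0009 -0.0001] gap 0.0412 F [-0.39  0.87 -0.89] F_tool [-0.51  0.81  0.89]
t 11.25 p [ 0.574  -0.0465  0.0325] jaw -123.76 tilt [ 0.0008 -0.0001] gap 0.0413 F [-0.88 -0.13 -0.36] F_tool [0.59 0.66 0.36]
  to [0.5732, -0.0471, 0.03] tool shift [0.001  0.0003 0.0025]
  turn [-0.0001  0.0001 -0.0002]
```

View pics/s9.png

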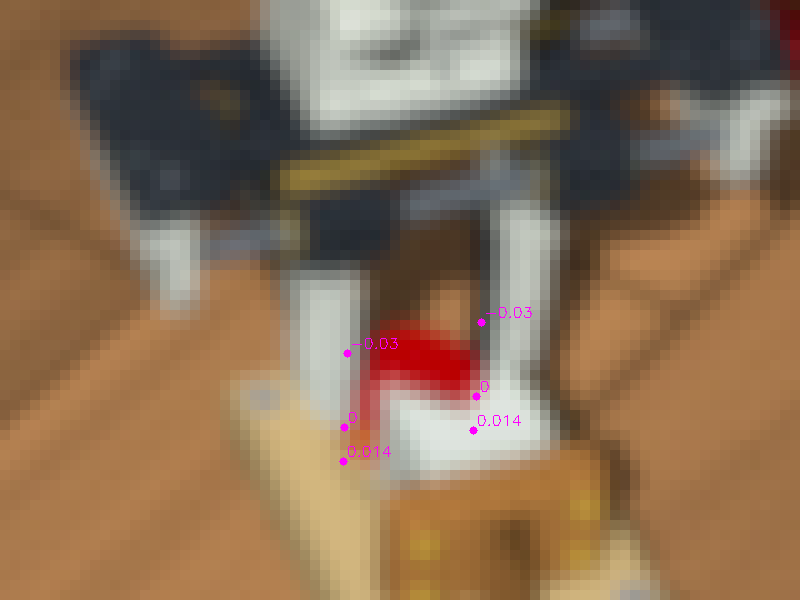

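Request:
send_rows([
  [0.001,0,0.0025,0,0,0],
  [0,0.002,0,0,0,0],
  [0,0.002,0,0,0,0],
  [0,0.001,0,0,0,0],
  [0,0,0,0,0,0],
  [0,0,0,0,0,0],
])

```text
time: 12.0
ee_pos: [0.5691, -0.0445, 0.0295]
tool_rot: [-0.471, 0.882, -0.0, 0.0]
force: [0.3, -0.1, -1.1]
finger_gap: 0.0412
```

```bash
python3 -c "
from h import *
st([.569,-.0443,.03])"
```

```text
t 12.00 p [ 0.5691 -0.0445  0.0295] jaw -123.76 tilt [ 0.0001 -0.    ] gap 0.0412 F [ 0.31 -0.08 -1.07] F_tool [-0.1  -0.3   1.07]
  to [0.569, -0.0443, 0.03] tool shift [-0.0001  0.0002 -0.0005]
```

Request:
send_rows([
  [0,0.001,0,0,0,0],
  [0,0,0,0,0,0],
  [0,0,0,0,0,0],
])

```text
time: 12.38
ee_pos: [0.5682, -0.0439, 0.0294]
tool_rot: [-0.471, 0.882, -0.0, -0.0]
force: [0.2, 0.7, -0.3]
finger_gap: 0.041
```

```bash
python3 -c "
from h import *
st([.569,-.0443,.03])"
```

```text
t 12.38 p [ 0.5682 -0.0439  0.0294] jaw -123.76 tilt [-0. -0.] gap 0.0410 F [ 0.23  0.65 -0.32] F_tool [-0.67  0.17  0.32]
  to [0.569, -0.0443, 0.03] tool shift [-0.0002 -0.0009 -0.0006]
```

Request:
send_rows([
  [0,0.001,0,0,0,0],
  [0,0,0,0,0,0],
  [0,0,0,0,0,0],
])

```text
time: 12.75
ee_pos: [0.5674, -0.0434, 0.0295]
tool_rot: [-0.471, 0.882, -0.0, 0.0]
force: [-0.5, -0.6, -0.3]
finger_gap: 0.0411
```

```bash
python3 -c "
from h import *
st([.569,-.0443,.03])"
```

```text
t 12.75 p [ 0.5674 -0.0434  0.0295] jaw -123.76 tilt [0. 0.] gap 0.0411 F [-0.49 -0.57 -0.32] F_tool [0.74 0.09 0.32]
  to [0.569, -0.0443, 0.03] tool shift [-0.0001 -0.0019 -0.0005]
```

Reported (0.5674, -0.0434) is 1.9 mm past the estimate with no contact, and contact is expected near +2.8 mm. Continuing in 1 mm steps.

Request:
send_rows([
  [0,0.001,0,0,0,0],
  [0,0,0,0,0,0],
  [0,0,0,0,0,0],
])

```text
time: 13.12
ee_pos: [0.5666, -0.043, 0.0295]
tool_rot: [-0.471, 0.882, -0.0, 0.0]
force: [2.1, -4.5, -0.8]
finger_gap: 0.0412
```

```bash
python3 -c "
from h import *
st([.569,-.0443,.03])"
```

```text
t 13.12 p [ 0.5666 -0.043   0.0295] jaw -123.77 tilt [ 0.0003 -0.0004] gap 0.0412 F [ 2.1  -4.52 -0.79] F_tool [ 2.59 -4.26  0.79]
  to [0.569, -0.0443, 0.03] tool shift [-0.0003 -0.0027 -0.0005]
```

Request:
send_rows([
  [0,0.001,0,0,0,0],
  [0,0,0,0,0,0],
  [0,0,0,0,0,0],
])

```text
time: 13.5
ee_pos: [0.5664, -0.0429, 0.0298]
tool_rot: [-0.471, 0.882, -0.001, 0.001]
force: [5.2, -7.5, -1.1]
finger_gap: 0.0414
```

```bash
python3 -c "
from h import *
st([.569,-.0443,.03])"
```

```text
t 13.50 p [ 0.5664 -0.0429  0.0298] jaw -123.77 tilt [ 0.002  -0.0013] gap 0.0414 F [ 5.23 -7.5  -1.15] F_tool [ 3.33 -8.51  1.17]
  to [0.569, -0.0443, 0.03] tool shift [-0.0003 -0.0029 -0.0001]
```

Contact came at +2.7 mm (predicted +2.8) with both faces loaded (about 8 N and 4 N), so the nest estimate holds to a fraction of a mm. I back off 3.7 mm to the nest centre and lower.

Request:
send_rows([
  [0.0002,-0.002,0,0,0,0],
  [0,-0.0017,0,0,0,0],
  [0,0,0,0,0,0],
  [0,0,0.003,0,0,0],
  [0,0,0.002,0,0,0],
  [0,0,0,0,0,0],
  [0,0,0,0,0,0],
])

```text
time: 14.38
ee_pos: [0.5687, -0.0445, 0.0245]
tool_rot: [-0.471, 0.882, -0.0, 0.0]
force: [-0.0, 0.5, 0.0]
finger_gap: 0.0409
```

```bash
python3 -c "
from h import *
st([.569,-.0445,.02])"
```

```text
t 14.38 p [ 0.5687 -0.0445  0.0245] jaw -123.76 tilt [0. 0.] gap 0.0409 F [-0.    0.52  0.04] F_tool [-0.43  0.29 -0.04]
  to [0.569, -0.0445, 0.02] tool shift [-0.0002 -0.0003  0.0045]
```

Request:
send_rows([
  [0,0,0.002,0,0,0],
  [0,0,0.0015,0,0,0],
  [0,0,0,0,0,0],
  [0,0,0,0,0,0],
])

```text
time: 14.88
ee_pos: [0.5687, -0.0445, 0.021]
tool_rot: [-0.471, 0.882, 0.0, -0.0]
force: [-0.2, 0.7, -0.4]
finger_gap: 0.0411
```

```bash
python3 -c "
from h import *
st([.569,-.0445,.02])"
```

```text
t 14.88 p [ 0.5687 -0.0445  0.021 ] jaw -123.77 tilt [-0. -0.] gap 0.0411 F [-0.22  0.66 -0.41] F_tool [-0.42  0.54  0.41]
  to [0.569, -0.0445, 0.02] tool shift [-0.0002 -0.0003  0.001 ]
```

No resistance at underside ~13 mm, so it's inside the nest. Lowering the last millimetre to contact.

Request:
send_rows([
  [0,0,0.001,0,0,0],
  [0,0,0,0,0,0],
  [0,0,0,0,0,0],
])

```text
time: 15.25
ee_pos: [0.5687, -0.0445, 0.02]
tool_rot: [-0.471, 0.882, -0.0, 0.0]
force: [0.2, -0.1, 0.1]
finger_gap: 0.0414
```

```bash
python3 -c "
from h import *
st([.569,-.0445,.02])"
```

```text
t 15.25 p [ 0.5687 -0.0445  0.02  ] jaw -123.77 tilt [0.0001 0.    ] gap 0.0414 F [ 0.24 -0.09  0.09] F_tool [-0.06 -0.25 -0.09]
  to [0.569, -0.0445, 0.02] tool shift [-0.0002 -0.0003 -0.    ]
```

Request:
send_rows([
  [0,0,0.0007,0,0,0],
  [0,0,0,0,0,0],
  [0,0,0,0,0,0],
])

```text
time: 15.62
ee_pos: [0.5687, -0.0445, 0.0199]
tool_rot: [-0.471, 0.882, -0.0, 0.0]
force: [-3.5, 0.1, 8.1]
finger_gap: 0.0411
```

```bash
python3 -c "
from h import *
st([.569,-.0445,.02])"
```

```text
t 15.62 p [ 0.5687 -0.0445  0.0199] jaw -123.77 tilt [ 0.0002 -0.    ] gap 0.0411 F [-3.47  0.13  8.1 ] F_tool [ 1.82  2.96 -8.1 ]
  to [0.569, -0.0445, 0.02] tool shift [-0.0002 -0.0002 -0.0001]
```

The disc touches bottom at 12 mm above the bench, exactly the nest floor. Releasing.

Request:
send_rows([
  [0,0,0,0,0,0],
  [0,0,0,0,0,0],
  [0,0,0,0,0,0],
  [0,0,0,0,0,0],
  [0,0,-0.01,0,0,0],
  [0,0,-0.03,0,0,0],
  [0,0,-0.04,0,0,0],
  [0,0,-0.04,0,0,0],
  [0,0,0,0,0,0],
], gripper=70)

```text
time: 16.75
ee_pos: [0.57, -0.0446, 0.1435]
tool_rot: [-0.471, 0.882, -0.002, 0.002]
force: [-0.2, 0.2, 1.1]
finger_gap: 0.0675
```

```bash
python3 - <<'E'
from zoom import *
c,W=zoom('s10',up=-10)
im=c["img"].astype(int)
red=(im[...,0]>120)&(im[...,1]<60)&(im[...,2]<60)&(np.hypot(W[...,0]-.569,W[...,1]+.0445)<.05)
P=W[red]; print(len(P),P.mean(0),np.percentile(P[:,2],[5,25,50,75,95]))
A=np.c_[P[:,:2],np.ones(len(P))]; k=P[:,2]>.028; print("plane",np.linalg.lstsq(A[k],P[k,2],rcond=None)[0])
st([.578,-.2955,.15])
E
```

```text
t 16.75 p [ 0.57   -0.0446  0.1435] jaw -123.76 tilt [ 0.0056 -0.0007] gap 0.0675 F [-0.2   0.23  1.05] F_tool [-0.08  0.29 -1.06]
3 [ 0.5762224  -0.05168955  0.03295059] [0.03062151 0.03225171 0.03428947 0.0343189  0.03434245]
plane [-0.78900884  0.24640877  0.50033191]
t 16.80 p [ 0.5692 -0.0445  0.1411] jaw -123.76 tilt [ 0.0029 -0.0003] gap 0.0675 F [ 0.01  0.23 -0.58] F_tool [-0.2   0.12  0.58]
  to [0.578, -0.2955, 0.15] tool shift [ 0.2037 -0.1468 -0.0088]
```

View pics/s10.png

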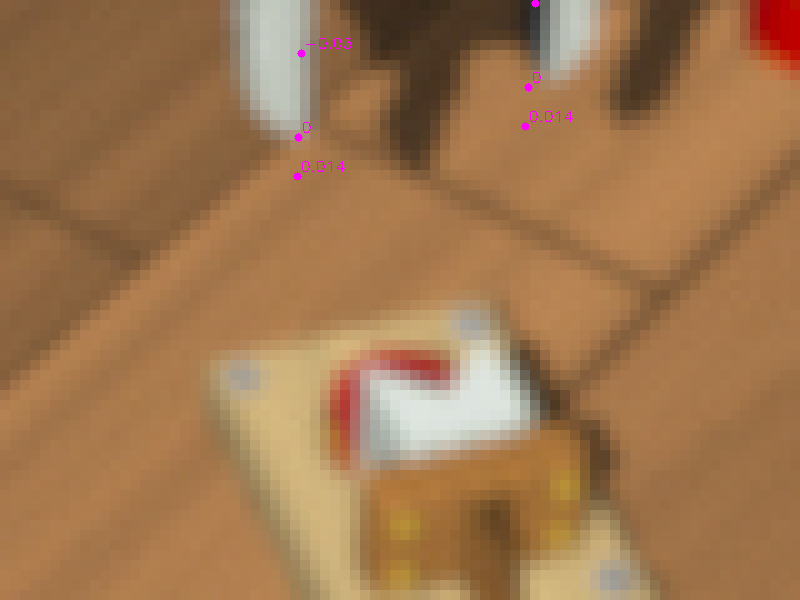

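The disc lies in the nest; its rim shows at (335-450, 355-460) in the zoom, behind the V. Fingers measure 66 mm from tip to gripper blocks, which fits the tips being at the TCP. Now I'll locate the doll precisely.

```bash
python3 - <<'E'
from zoom import *
from scipy.optimize import least_squares
for n in ["top","side"]:
    c=arm.capture(n); W=cloud(c); r=arm.mark_of("doll_mid",c); print(n,[(np.round(a["xyz"],4),round(a["score"],2)) for a in r[:3]])
    d=np.hypot(W[...,0]-.578,W[...,1]+.295)
    side=(d<.035)&(W[...,2]>.012)&(W[...,2]<.08); P=W[side]; cam=np.array(c["pose"])[:3,3]
    f=least_squares(lambda q: np.hypot(P[:,0]-q[0],P[:,1]-q[1])-.023,[.578,-.295],loss="soft_l1",f_scale=.002); print("cyl",len(P),f.x.round(4))
    t=(d<.03)&(W[...,2]>.087)&(W[...,2]<.095); T=W[t]; print("top",len(T),T[:,:2].mean(0).round(4),cv2.minAreaRect((T[:,:2]*1000).astype(np.float32))[:2])
    nk=(d<.02)&(W[...,2]>.0965); T=W[nk]; print("neck",len(T),T[:,:2].mean(0).round(4))
    save(c,n+"11")
st([.578,-.295,.14],-123.7)
E
```

```text
top []
cyl 129 [ 0.5778 -0.2967]
top 183 [ 0.5768 -0.2945] ((577.6595458984375, -296.03472900390625), (43.80922317504883, 43.8900032043457))
neck 37 [ 0.5779 -0.2978]
side [(array([ 0.5763, -0.2958,  0.0444]), 0.66)]
cyl 233 [ 0.579  -0.2968]
top 68 [ 0.5721 -0.2904] ((573.8167724609375, -294.4711608886719), (35.44453048706055, 43.0911979675293))
neck 20 [ 0.5788 -0.2962]
t 17.00 p [ 0.5682 -0.0444  0.1381] jaw -123.76 tilt [-0.0017  0.0002] gap 0.0674 F [-1.22 -0.48 -0.58] F_tool [1.08 0.75 0.58]
  to [0.578, -0.295, 0.14] tool shift [ 0.2028 -0.1474 -0.0019]
  turn [ 0.0002 -0.0001 -0.0002]
```

View pics/top11.png

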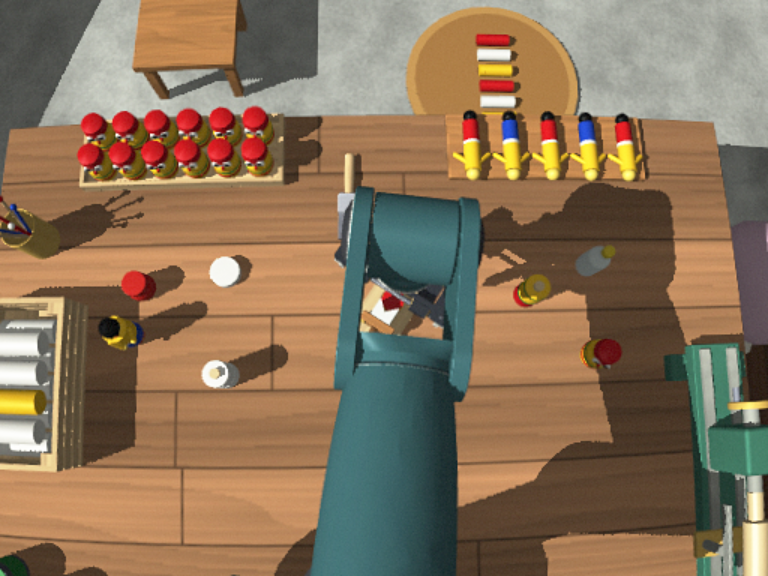

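Doll axis is at (0.578, -0.2966), agreed by cylinder fits in both cameras. Moving above it with jaws open.

Request:
send_rows([
  [0.024,-0.018,-0.002,0,0,0],
  [0.036,-0.026,0,0,0,0],
  [0.036,-0.026,0,0,0,0],
  [0.036,-0.026,0,0,0,0],
  [0.036,-0.026,0,0,0,0],
  [0.024,-0.018,0,0,0,0],
  [0.012,-0.0083,0,0,0,0],
  [0,0,0,0,0,0],
  [0,0,0,0,0,0],
], gripper=0)

```text
time: 18.12
ee_pos: [0.5786, -0.2955, 0.1411]
tool_rot: [-0.472, 0.882, 0.0, 0.0]
force: [1.1, 0.3, 0.3]
finger_gap: 0.093
```

```bash
python3 - <<'E'
from zoom import *
st([.578,-.2966,.037],-123.7); zoom("s12")
c=arm.capture("top"); W=cloud(c); u,v=map(int,proj(c,[.56,-.043,.03])); im=cv2.cvtColor(c["img"],cv2.COLOR_RGB2BGR)
cv2.imwrite("pics/t12.png",cv2.resize(im[v-30:v+30,u-40:u+40],None,fx=9,fy=9,interpolation=cv2.INTER_CUBIC))
i=c["img"].astype(int); m=(i[...,0]>90)&(i[...,1]<70)&(i[...,2]<70)&(np.hypot(W[...,0]-.569,W[...,1]+.0445)<.05); P=W[m]; print(len(P),P.mean(0).round(4),np.percentile(P[:,2],[5,50,95]),P.min(0),P.max(0))
E
```

```text
t 18.12 p [ 0.5786 -0.2955  0.1411] jaw -123.72 tilt [-0.0002  0.0004] gap 0.0930 F [1.09 0.28 0.31] F_tool [-0.84 -0.75 -0.31]
  to [0.578, -0.2966, 0.037] tool shift [ 0.0013 -0.0002  0.1041]
  turn [ 0.0001  0.     -0.0001]
t 18.12 p [ 0.5786 -0.2955  0.1411] jaw -123.72 tilt [-0.0002  0.0004] gap 0.0930 F [1.09 0.28 0.31] F_tool [-0.84 -0.75 -0.31]
152 [ 0.5701 -0.0459  0.0326] [0.02838166 0.03307334 0.03658592] [ 0.55019297 -0.06588473  0.01536963] [ 0.59201989 -0.02641971  0.03874218]
```

View pics/s12.png

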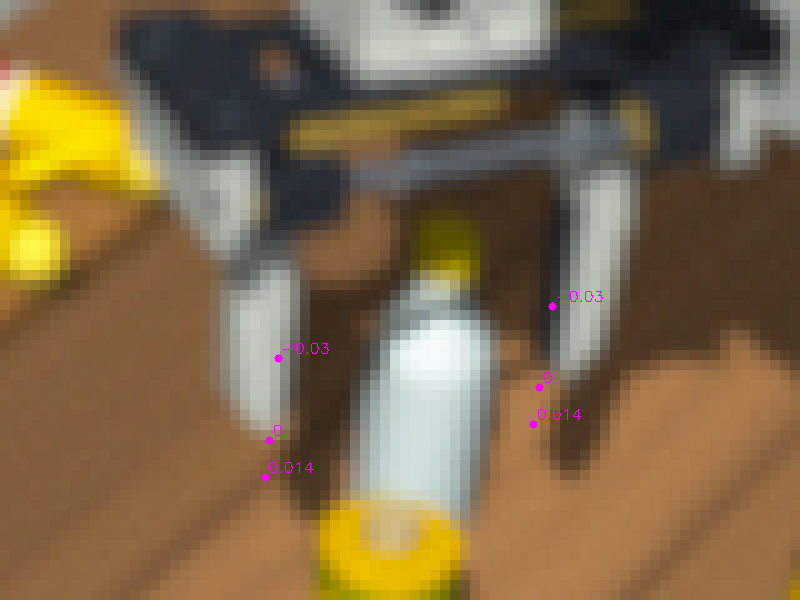

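View pics/t12.png

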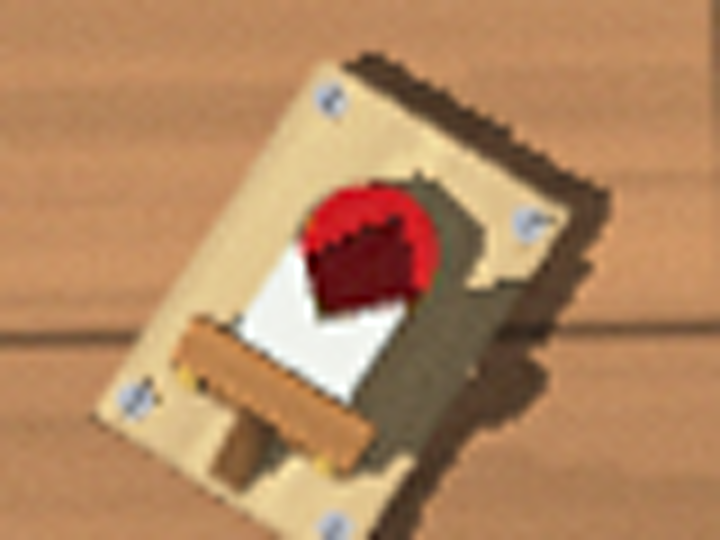

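Disc lies flat in the nest (top at 32 mm as required). The gripper is centred over the doll, so I lower and grip.

Request:
send_rows([
  [0.0013,0,0.014,0,0,0],
  [0,0,0.025,0,0,0],
  [0,0,0.025,0,0,0],
  [0,0,0.025,0,0,0],
  [0,0,0.01,0,0,0],
  [0,0,0.005,0,0,0],
  [0,0,0,0,0,0],
  [0,0,0,0,0,0],
])

```text
time: 19.23
ee_pos: [0.5782, -0.2978, 0.0381]
tool_rot: [-0.471, 0.882, -0.001, 0.0]
force: [0.6, -0.1, 0.4]
finger_gap: 0.093
```

```bash
python3 - <<'E'
from zoom import *
st([.578,-.2966,.037],-123.7); zoom("s13")
E
```

```text
t 19.23 p [ 0.5782 -0.2978  0.0381] jaw -123.77 tilt [ 0.0011 -0.0006] gap 0.0930 F [ 0.64 -0.13  0.43] F_tool [-0.25 -0.6  -0.43]
  to [0.578, -0.2966, 0.037] tool shift [-0.0009  0.0008  0.0011]
  turn [-0.0002  0.     -0.0002]
t 19.23 p [ 0.5782 -0.2978  0.0381] jaw -123.77 tilt [ 0.0011 -0.0006] gap 0.0930 F [ 0.64 -0.13  0.43] F_tool [-0.25 -0.6  -0.43]
```

View pics/s13.png

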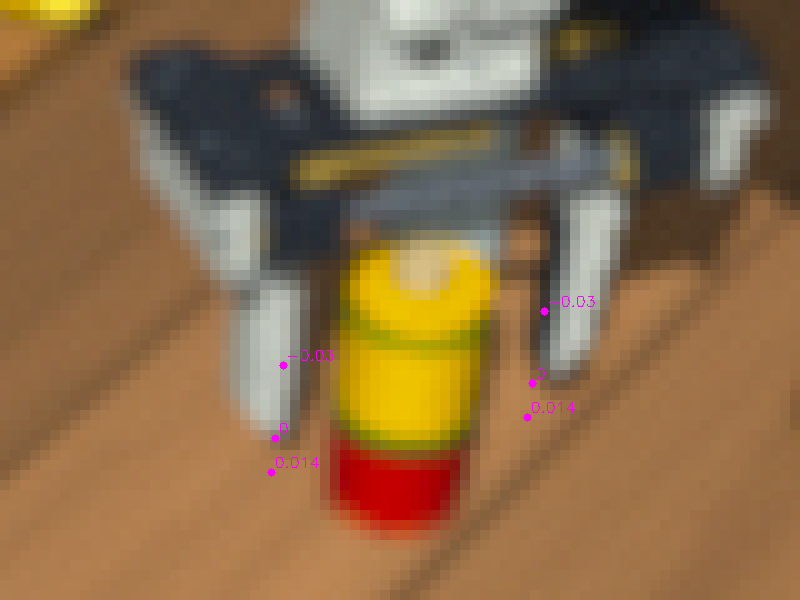

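Fingers straddle the doll, and the rail stays just above its neck. Fine correction, then gripping.

Request:
send_rows([
  [-0.0009,0.0008,0.0005,0,0,0],
  [0,0,0,0,0,0],
  [0,0,0,0,0,0],
  [0,0,0,0,0,0],
  [0,0,0,0,0,0],
  [0,0,0,0,0,0],
  [0,0,0,0,0,0],
], gripper=255, squeeze=50)

```text
time: 20.15
ee_pos: [0.5777, -0.2964, 0.0367]
tool_rot: [-0.471, 0.882, 0.0, -0.0]
force: [0.1, -0.1, 0.9]
finger_gap: 0.0459
```

```bash
python3 - <<'E'
from zoom import *
st([.578,-.2966,.037],-123.7); zoom("s14")
E
```

```text
t 20.15 p [ 0.5777 -0.2964  0.0367] jaw -123.76 tilt [-0.  0.] gap 0.0459 F [ 0.07 -0.1   0.89] F_tool [ 0.05 -0.11 -0.89]
  to [0.578, -0.2966, 0.037] tool shift [-0.     -0.0004 -0.0003]
  turn [ 0.     -0.     -0.0002]
t 20.15 p [ 0.5777 -0.2964  0.0367] jaw -123.76 tilt [-0.  0.] gap 0.0459 F [ 0.07 -0.1   0.89] F_tool [ 0.05 -0.11 -0.89]
```

View pics/s14.png

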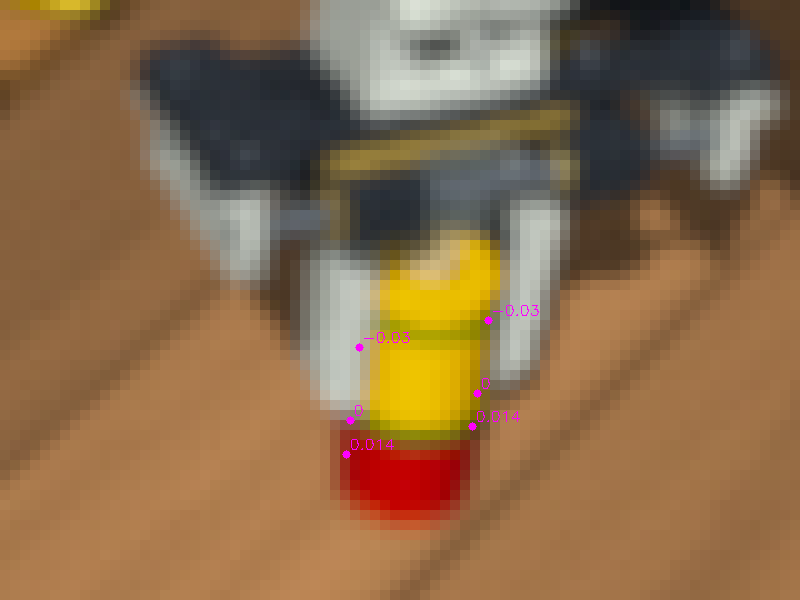

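Gripped at 45.9 mm opening. Lift and carry.

Request:
send_rows([
  [0,0,-0.015,0,0,0],
  [0,0,-0.03,0,0,0],
  [0,0,-0.03,0,0,0],
  [0,0,-0.03,0,0,0],
  [0,0,-0.005,0,0,0],
  [0,0,0,0,0,0],
])

```text
time: 20.95
ee_pos: [0.5776, -0.2964, 0.1466]
tool_rot: [-0.471, 0.882, -0.0, 0.0]
force: [-0.3, -0.6, -1.9]
finger_gap: 0.0454
```

```bash
python3 - <<'E'
from zoom import *
st([.5731,-.0474,.147],-123.7)
E
```

```text
t 20.95 p [ 0.5776 -0.2964  0.1466] jaw -123.77 tilt [ 0.0001 -0.    ] gap 0.0454 F [-0.27 -0.63 -1.89] F_tool [ 0.68 -0.12  1.89]
  to [0.5731, -0.0474, 0.147] tool shift [-0.2045  0.1421 -0.0004]
  turn [-0.      0.     -0.0002]
```

Request:
send_rows([
  [-0.015,0.01,0,0,0,0],
  [-0.03,0.021,0,0,0,0],
  [-0.035,0.025,0,0,0,0],
  [-0.035,0.025,0,0,0,0],
  [-0.035,0.025,0,0,0,0],
  [-0.03,0.021,0,0,0,0],
  [-0.0245,0.0151,0,0,0,0],
  [0,0,0,0,0,0],
  [0,0,0,0,0,0],
])

```text
time: 22.08
ee_pos: [0.5728, -0.0473, 0.1461]
tool_rot: [-0.471, 0.882, 0.0, -0.0]
force: [0.1, 0.5, 0.0]
finger_gap: 0.0455
```

```bash
python3 - <<'E'
from zoom import *
st([.5731,-.0474,.0687],-123.7); zoom("s15")
E
```

```text
t 22.07 p [ 0.5728 -0.0473  0.1461] jaw -123.74 tilt [-0.0008 -0.    ] gap 0.0455 F [0.09 0.47 0.04] F_tool [-0.44  0.18 -0.04]
  to [0.5731, -0.0474, 0.0687] tool shift [-0.0001 -0.0003  0.0774]
  turn [ 0.0001 -0.0001 -0.0001]
t 22.07 p [ 0.5728 -0.0473  0.1461] jaw -123.74 tilt [-0.0008 -0.    ] gap 0.0455 F [0.09 0.47 0.04] F_tool [-0.44  0.18 -0.04]
```

View pics/s15.png

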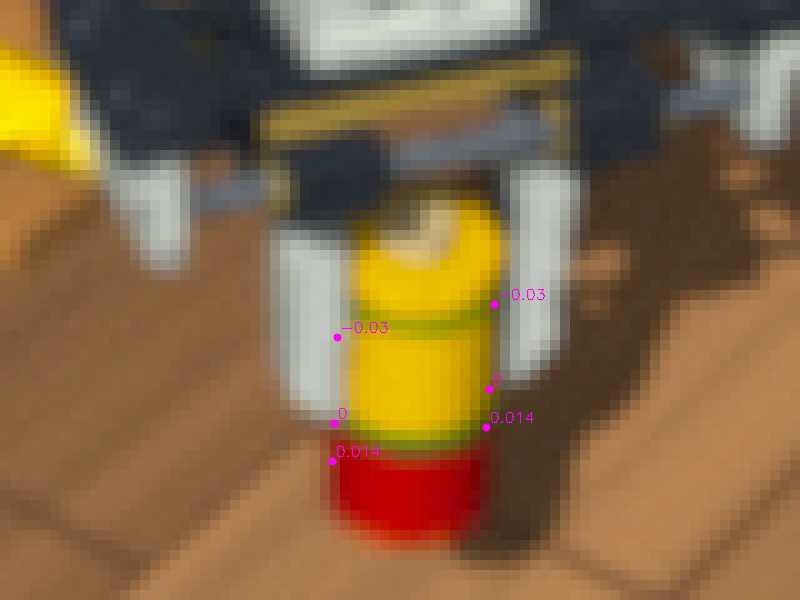

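Doll is upright in the grip. Lowering to about 3 mm above the foot, then feeling for contact.

Request:
send_rows([
  [0,0,0.014,0,0,0],
  [0,0,0.02,0,0,0],
  [0,0,0.02,0,0,0],
  [0,0,0.013,0,0,0],
  [0,0,0.007,0,0,0],
  [0,0,0,0,0,0],
  [0,0,0,0,0,0],
  [0,0,0,0,0,0],
])

```text
time: 23.12
ee_pos: [0.5735, -0.0474, 0.0734]
tool_rot: [-0.471, 0.882, -0.0, 0.0]
force: [-0.1, 0.1, -1.4]
finger_gap: 0.0452
```

```bash
python3 - <<'E'
from zoom import *
st([.5731,-.0474,.0687],-123.7); zoom("s16")
E
```

```text
t 23.12 p [ 0.5735 -0.0474  0.0734] jaw -123.76 tilt [ 0.0009 -0.0001] gap 0.0452 F [-0.08  0.12 -1.42] F_tool [-0.06  0.14  1.42]
  to [0.5731, -0.0474, 0.0687] tool shift [0.0002 0.0003 0.0047]
  turn [-0.0001  0.0001 -0.0002]
t 23.12 p [ 0.5735 -0.0474  0.0734] jaw -123.76 tilt [ 0.0009 -0.0001] gap 0.0452 F [-0.08  0.12 -1.42] F_tool [-0.06  0.14  1.42]
```

View pics/s16.png

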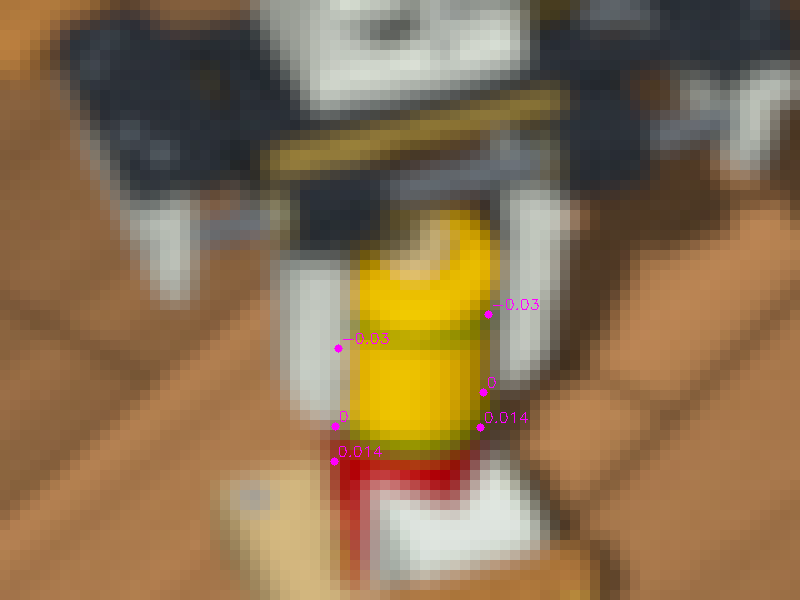

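Request:
send_rows([
  [0,0,0.002,0,0,0],
  [0,0,0.0017,0,0,0],
  [0,0,0,0,0,0],
  [0,0,0,0,0,0],
])

```text
time: 23.68
ee_pos: [0.5732, -0.0474, 0.069]
tool_rot: [-0.471, 0.882, 0.0, -0.0]
force: [0.7, -0.0, -0.9]
finger_gap: 0.0453
```

```bash
python3 -c "
from h import *
st([.5689,-.0446,.0687])"
```

```text
t 23.68 p [ 0.5732 -0.0474  0.069 ] jaw -123.77 tilt [-0.0001  0.    ] gap 0.0453 F [ 0.75 -0.02 -0.88] F_tool [-0.4  -0.63  0.88]
  to [0.5689, -0.0446, 0.0687] tool shift [0.     0.0051 0.0003]
```

Request:
send_rows([
  [0,0,0.001,0,0,0],
  [0,0,0,0,0,0],
  [0,0,0,0,0,0],
])

```text
time: 24.05
ee_pos: [0.5734, -0.0474, 0.0687]
tool_rot: [-0.471, 0.882, -0.0, 0.0]
force: [-2.1, -0.3, 4.4]
finger_gap: 0.0454
```

```bash
python3 -c "
from h import *
st([.5689,-.0446,.0687])"
```

```text
t 24.05 p [ 0.5734 -0.0474  0.0687] jaw -123.76 tilt [ 0.0005 -0.0001] gap 0.0454 F [-2.12 -0.35  4.36] F_tool [ 1.47  1.57 -4.37]
  to [0.5689, -0.0446, 0.0687] tool shift [ 0.0001  0.0053 -0.    ]
```

The doll stands on the disc, with contact at the predicted height. Pushing sideways toward the V.

Request:
send_rows([
  [0,0.0015,0,0,0,0],
  [0,0.0015,0,0,0,0],
  [0,0.001,0,0,0,0],
  [0,0,0,0,0,0],
  [0,0,0,0,0,0],
])

```text
time: 24.68
ee_pos: [0.5703, -0.0453, 0.0687]
tool_rot: [-0.471, 0.882, -0.001, 0.001]
force: [2.1, -2.4, 5.6]
finger_gap: 0.0458
```

```bash
python3 -c "
from h import *
st([.5689,-.0446,.0687])"
```

```text
t 24.68 p [ 0.5703 -0.0453  0.0687] jaw -123.77 tilt [ 0.0015 -0.0004] gap 0.0458 F [ 2.06 -2.44  5.61] F_tool [ 0.89 -3.07 -5.6 ]
  to [0.5689, -0.0446, 0.0687] tool shift [ 0.0002  0.0016 -0.    ]
```

Request:
send_rows([
  [0,0.001,0,0,0,0],
  [0,0.0005,0,0,0,0],
  [0,0,0,0,0,0],
  [0,0,0,0,0,0],
])

```text
time: 25.18
ee_pos: [0.5691, -0.0445, 0.0687]
tool_rot: [-0.471, 0.882, -0.001, 0.001]
force: [2.7, -2.2, 4.8]
finger_gap: 0.0456
```

```bash
python3 -c "
from h import *
st([.5689,-.0446,.0687])"
```

```text
t 25.18 p [ 0.5691 -0.0445  0.0687] jaw -123.76 tilt [ 0.0016 -0.0004] gap 0.0456 F [ 2.66 -2.19  4.8 ] F_tool [ 0.34 -3.44 -4.8 ]
  to [0.5689, -0.0446, 0.0687] tool shift [ 0.0002  0.0001 -0.    ]
```

Request:
send_rows([
  [0,0.0008,0,0,0,0],
  [0,0,0,0,0,0],
  [0,0,0,0,0,0],
], squeeze=58)

```text
time: 25.55
ee_pos: [0.5686, -0.0442, 0.0687]
tool_rot: [-0.471, 0.882, -0.001, 0.001]
force: [4.4, -3.7, 4.7]
finger_gap: 0.0455
```

```bash
python3 -c "
from h import *
st([.5689,-.0446,.0687])"
```

```text
t 25.55 p [ 0.5686 -0.0442  0.0687] jaw -123.77 tilt [ 0.002  -0.0008] gap 0.0455 F [ 4.36 -3.74  4.73] F_tool [ 0.68 -5.72 -4.72]
  to [0.5689, -0.0446, 0.0687] tool shift [ 0.0001 -0.0004  0.    ]
```

Request:
send_rows([
  [0,0.0008,0,0,0,0],
  [0,0,0,0,0,0],
  [0,0,0,0,0,0],
])

```text
time: 25.92
ee_pos: [0.5683, -0.0442, 0.0687]
tool_rot: [-0.471, 0.882, -0.001, 0.001]
force: [7.5, -6.6, 3.0]
finger_gap: 0.0453
```

```bash
python3 -c "
from h import *
st([.5689,-.0446,.0687])"
```

```text
t 25.93 p [ 0.5683 -0.0442  0.0687] jaw -123.78 tilt [ 0.0029 -0.0015] gap 0.0453 F [ 7.54 -6.56  2.98] F_tool [ 1.26 -9.93 -2.94]
  to [0.5689, -0.0446, 0.0687] tool shift [ 0.     -0.0007  0.    ]
```

V contact found, nicely balanced (side force only 1.3 N of 9.9 N). Now adding down force and push.

Request:
send_rows([
  [0,0,0.0006,0,0,0],
  [0,0.0008,0,0,0,0],
  [0,0,0.0006,0,0,0],
  [0,0,0,0,0,0],
  [0,0,0,0,0,0],
])

```text
time: 26.55
ee_pos: [0.5683, -0.0441, 0.0688]
tool_rot: [-0.471, 0.882, -0.002, 0.002]
force: [7.3, -9.3, 11.0]
finger_gap: 0.0454
```

```bash
python3 -c "
from h import *
st([.5689,-.0446,.0687])"
```

```text
t 26.55 p [ 0.5683 -0.0441  0.0688] jaw -123.78 tilt [ 0.0049 -0.0024] gap 0.0454 F [ 7.28 -9.27 11.05] F_tool [  3.65 -11.26 -10.99]
  to [0.5689, -0.0446, 0.0687] tool shift [ 0.0001 -0.0007  0.0001]
```

Request:
send_rows([
  [0,0.0008,0,0,0,0],
  [0,0,0.0004,0,0,0],
  [0,0.0004,0,0,0,0],
  [0,0,0,0,0,0],
])

```text
time: 27.05
ee_pos: [0.5682, -0.044, 0.0688]
tool_rot: [-0.471, 0.882, -0.003, 0.002]
force: [13.4, -13.0, 11.1]
finger_gap: 0.0451
```

```bash
python3 -c "
from zoom import *
st([.5689,-.0446,.0687]); zoom('s17')"
```

```text
t 27.05 p [ 0.5682 -0.044   0.0688] jaw -123.79 tilt [ 0.0071 -0.0035] gap 0.0451 F [ 13.37 -12.99  11.05] F_tool [  3.35 -18.42 -10.91]
  to [0.5689, -0.0446, 0.0687] tool shift [ 0.0001 -0.0009  0.0002]
t 27.05 p [ 0.5682 -0.044   0.0688] jaw -123.79 tilt [ 0.0071 -0.0035] gap 0.0451 F [ 13.37 -12.99  11.05] F_tool [  3.35 -18.42 -10.91]
```

View pics/s17.png

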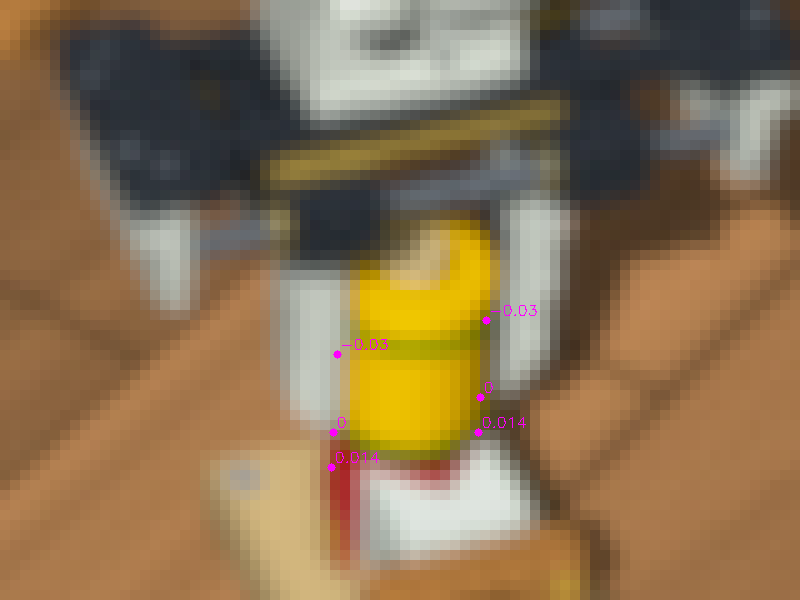

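The doll is bearing on both faces (about 13 N and 8 N). I'll balance the sides, take out the 0.45° tool tilt, and press a little more.

Request:
send_rows([
  [0.0003,0,0,-0.0006,0,0],
  [0,0,0,-0.0006,0,0],
  [0,0.0003,0.0003,0,0,0],
  [0,0,0,0,0,0],
  [0,0,0,0,0,0],
], squeeze=60)

```text
time: 27.72
ee_pos: [0.5682, -0.044, 0.0688]
tool_rot: [-0.471, 0.882, -0.0, 0.001]
force: [15.0, -11.7, 11.3]
finger_gap: 0.0454
```

```bash
python3 -c "
from zoom import *
st([.5689,-.0446,.0687]); arm.capture('top');st()"
```

```text
t 27.73 p [ 0.5682 -0.044   0.0688] jaw -123.79 tilt [0.0019 0.0008] gap 0.0454 F [ 14.97 -11.7   11.29] F_tool [  1.38 -18.96 -11.27]
  to [0.5689, -0.0446, 0.0687] tool shift [ 0.0001 -0.0009  0.0001]
t 27.77 p [ 0.5681 -0.044   0.0687] jaw -123.79 tilt [0.0018 0.0008] gap 0.0454 F [ 14.28 -11.74  10.43] F_tool [  1.8  -18.4  -10.41]
```

Request:
send_rows([
  [0,0.0004,0.0003,0,0,0],
  [0.0001,0.0004,0,0,0,0],
  [0,0,0,0,0,0],
  [0,0,0,0,0,0],
  [0,0,0,0,0,0],
])

```text
time: 28.4
ee_pos: [0.568, -0.044, 0.0688]
tool_rot: [-0.471, 0.882, -0.001, 0.002]
force: [19.1, -14.4, 11.0]
finger_gap: 0.0454
```

```bash
python3 - <<'E'
from zoom import *
from scipy.optimize import least_squares
st()
c,W=zoom("s18"); i=c["img"].astype(int)
m=(i[...,0]>100)&(i[...,2]<70)&(np.hypot(W[...,0]-.569,W[...,1]+.0445)<.035)&(W[...,2]>.035)&(W[...,2]<.115)
P=W[m]; f=least_squares(lambda q: np.hypot(P[:,0]-q[0]-q[2]*(P[:,2]-.077),P[:,1]-q[1]-q[3]*(P[:,2]-.077))-.023,[.569,-.0445,0,0],loss="soft_l1",f_scale=.002); print("cyl",len(P),f.x.round(4))
print([ (np.round(a["xyz"],4),round(a["score"],2)) for a in arm.mark_of("doll_mid",c)[:2]],[ (np.round(a["xyz"],4),round(a["score"],2)) for a in arm.mark_of("foot_mid",c)[:2]])
nk=(np.hypot(W[...,0]-.569,W[...,1]+.0445)<.03)&(W[...,2]>.118)&(W[...,2]<.126)&(i[...,0]>100)&(i[...,2]<90); print("top",nk.sum(),np.median(W[nk],0))
c=arm.capture("top"); save(c,"t18"); u,v=map(int,proj(c,[.568,-.044,.1])); im=cv2.cvtColor(c["img"],cv2.COLOR_RGB2BGR)
cv2.imwrite("pics/t18z.png",cv2.resize(im[v-30:v+30,u-40:u+40],None,fx=9,fy=9,interpolation=cv2.INTER_CUBIC))
st()
E
```

```text
t 28.40 p [ 0.568  -0.044   0.0688] jaw -123.79 tilt [0.0034 0.0002] gap 0.0454 F [ 19.12 -14.43  11.02] F_tool [  1.34 -23.95 -10.96]
t 28.40 p [ 0.568  -0.044   0.0688] jaw -123.79 tilt [0.0034 0.0002] gap 0.0454 F [ 19.12 -14.43  11.02] F_tool [  1.34 -23.95 -10.96]
cyl 180 [ 0.5703 -0.0441 -0.0245  0.0115]
[(array([ 0.5741, -0.0434,  0.0787]), 0.65), (array([0.6293, 0.2668, 0.0077]), 0.57)] [(array([ 0.4558, -0.4209,  0.045 ]), 0.42), (array([ 0.6324, -0.419 ,  0.0599]), 0.41)]
top 98 [ 0.55960808 -0.03570527  0.1230629 ]
t 28.60 p [ 0.568  -0.044   0.0688] jaw -123.79 tilt [0.0035 0.0002] gap 0.0456 F [ 20.03 -14.27  10.78] F_tool [  0.7  -24.62 -10.71]
```

View pics/s18.png

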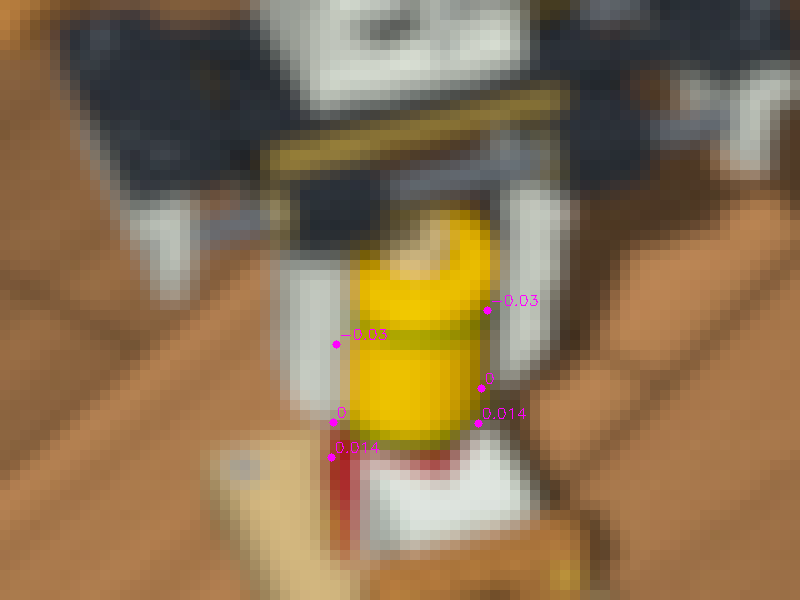

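View pics/t18.png

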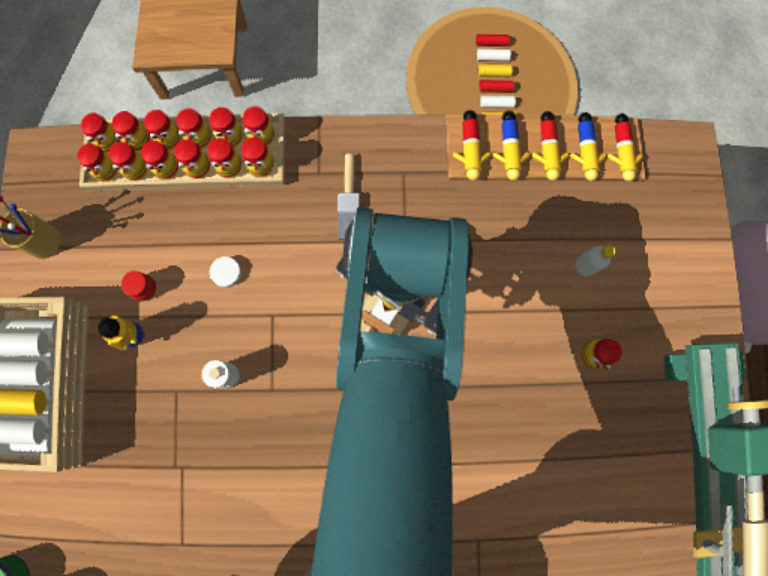

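The cylinder fit suggests a possible 1.5° lean toward the V, which may be an artefact of pixels mixed with the V-block. I'll check it against the standing blank doll and with a restricted fit.

```bash
python3 - <<'E'
from zoom import *
from scipy.optimize import least_squares
def fit(P,z0):
    f=least_squares(lambda q: np.hypot(P[:,0]-q[0]-q[2]*(P[:,2]-z0),P[:,1]-q[1]-q[3]*(P[:,2]-z0))-.023,[P[:,0].mean(),P[:,1].mean(),0,0],loss="soft_l1",f_scale=.001)
    J=np.linalg.inv(f.jac.T@f.jac)*f.fun.var(); return f.x.round(4),np.sqrt(np.diag(J)).round(4)
jx=np.array([-.832,.555]);jy=np.array([-.555,-.832])
Ws=[];ims=[]
for k in range(3):
    c=arm.capture("side"); Ws.append(cloud(c)); ims.append(c["img"].astype(int))
W=np.nanmean(Ws,0); i=ims[0]
yel=(i[...,0]>130)&(i[...,1]>100)&(i[...,2]<70); yel=cv2.erode(yel.astype(np.uint8),np.ones((3,3)))>0
for lo,hi in [(.06,.117),(.07,.115),(.07,.11)]:
    m=yel&(np.hypot(W[...,0]-.569,W[...,1]+.0445)<.03)&(W[...,2]>lo)&(W[...,2]<hi)
    x,e=fit(W[m],.077); print("doll",m.sum(),x,e,"lean jx,jy",(jx@x[2:]).round(4),(jy@x[2:]).round(4))
for lo,hi in [(.03,.085),(.04,.08)]:
    m=(np.hypot(W[...,0]-.437,W[...,1]-.262)<.028)&(W[...,2]>lo)&(W[...,2]<hi)
    x,e=fit(W[m],.045); print("blank",m.sum(),x,e,"lean jx,jy",(jx@x[2:]).round(4),(jy@x[2:]).round(4))
m=(np.hypot(W[...,0]-.569,W[...,1]+.0445)<.03)&(W[...,2]>.12)&(W[...,2]<.128)&yel
P=W[m]; print("topplane",len(P),np.median(P[:,2]),np.linalg.lstsq(np.c_[P[:,:2]-[.569,-.0445],np.ones(len(P))],P[:,2],rcond=None)[0])
cv2.imwrite("pics/s19.png",cv2.resize(cv2.cvtColor(c["img"],cv2.COLOR_RGB2BGR)[140:220,255:325],None,fx=8,fy=7,interpolation=cv2.INTER_CUBIC))
st()
E
```

```text
doll 107 [ 5.696e-01 -4.480e-02  5.000e-04  2.730e-02] [0.0006 0.0004 0.0247 0.0194] lean jx,jy 0.0147 -0.023
doll 102 [ 0.5697 -0.0447 -0.0028  0.0219] [0.0006 0.0005 0.0275 0.0215] lean jx,jy 0.0145 -0.0167
doll 91 [ 0.5698 -0.0446 -0.0142  0.0146] [0.0006 0.0005 0.031  0.0239] lean jx,jy 0.0199 -0.0043
blank 245 [ 0.4377  0.2604  0.0117 -0.0082] [0.0001 0.0001 0.0051 0.0049] lean jx,jy -0.0143 0.0003
blank 178 [ 0.4377  0.2604  0.0149 -0.0118] [0.0002 0.0001 0.0082 0.0075] lean jx,jy -0.0189 0.0015
topplane 56 0.12348710344441698 [ 0.05415297 -0.0346596   0.1241758 ]
t 28.75 p [ 0.568  -0.044   0.0688] jaw -123.79 tilt [0.0034 0.0002] gap 0.0456 F [ 19.54 -14.81  10.51] F_tool [  1.42 -24.5  -10.45]
```

View pics/s19.png

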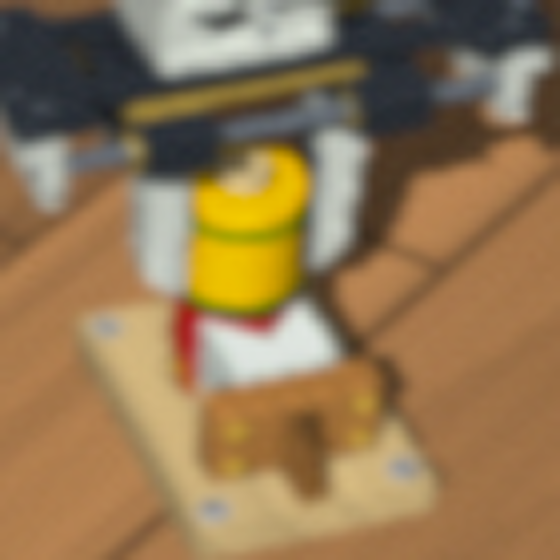

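```bash
cat > lean.py <<'E'
from zoom import *
from scipy.optimize import least_squares
jx=np.array([-.832,.555]);jy=np.array([-.555,-.832])
def fit(P,z0):
    f=least_squares(lambda q: np.hypot(P[:,0]-q[0]-q[2]*(P[:,2]-z0),P[:,1]-q[1]-q[3]*(P[:,2]-z0))-.023,[P[:,0].mean(),P[:,1].mean(),0,0],loss="soft_l1",f_scale=.001)
    return f.x
def lean(N=20,cam="side"):
    Ws=[];I=[]
    for k in range(N):
        c=arm.capture(cam); Ws.append(cloud(c)); I.append(c["img"].astype(float))
    W=np.nanmedian(Ws,0); i=np.mean(I,0)
    yel=(i[...,0]>130)&(i[...,1]>100)&(i[...,2]<70)
    ye=cv2.erode(yel.astype(np.uint8),np.ones((3,3)))>0
    d=np.hypot(W[...,0]-.569,W[...,1]+.0445)
    for lo,hi in [(.066,.117),(.07,.113)]:
        m=ye&(d<.03)&(W[...,2]>lo)&(W[...,2]<hi); x=fit(W[m],.077); print("doll",m.sum(),x.round(4),"lean jx,jy",(jx@x[2:]).round(4),(jy@x[2:]).round(4))
    m=(np.hypot(W[...,0]-.4377,W[...,1]-.2604)<.028)&(W[...,2]>.025)&(W[...,2]<.08); x=fit(W[m],.045); print("blank",m.sum(),x.round(4),"lean jx,jy",(jx@x[2:]).round(4),(jy@x[2:]).round(4))
    for nm,cx,cy,z,e in [("doll",.569,-.0445,.1235,ye),("blank",.4377,.2604,.0915,np.ones_like(ye))]:
        m=e&(np.hypot(W[...,0]-cx,W[...,1]-cy)<.0205)&(np.hypot(W[...,0]-cx,W[...,1]-cy)>.0)&(np.abs(W[...,2]-z)<.0035); P=W[m]
        f=least_squares(lambda q: q[0]*(P[:,0]-cx)+q[1]*(P[:,1]-cy)+q[2]-P[:,2],[0,0,z],loss="soft_l1",f_scale=.0007)
        print("topplane",nm,len(P),f.x.round(4),"normal lean jx",(-jx@f.x[:2]).round(4),"jy",(-jy@f.x[:2]).round(4))
    np.savez("last.npz",W=W,i=i)
    return c,W,i
E
python3 -c "
from lean import *
lean(); st()"
```

```text
doll 109 [ 0.57   -0.0443 -0.0089  0.0115] lean jx,jy 0.0138 -0.0046
doll 99 [ 0.5699 -0.0443 -0.0032  0.0092] lean jx,jy 0.0078 -0.0059
blank 244 [ 0.4378  0.2606  0.0124 -0.0137] lean jx,jy -0.0179 0.0045
topplane doll 38 [ 0.024 -0.021  0.124] normal lean jx 0.0316 jy -0.0041
topplane blank 169 [-0.0238  0.0363  0.0923] normal lean jx -0.04 jy 0.017
t 29.75 p [ 0.568  -0.044   0.0688] jaw -123.79 tilt [0.0035 0.0002] gap 0.0455 F [ 19.42 -15.08  11.02] F_tool [  1.71 -24.56 -10.95]
```

The depth control on the blank doll has biases of the same size, so it isn't conclusive. I'll compare image features (neck/top, upper band, lower band) between the picture just before contact and now. A rigid shift with no lean moves all three as the projection predicts.

```bash
cat > flow.py <<'E'
from zoom import *
def load(n): return cv2.imread(f"pics/{n}.png")[5::10,5::10].astype(np.float32)
c=arm.capture("side")
pA=np.array([.5735,-.0474,.0734])
def off(p,half=40,up=20):
    u0,v0=map(int,proj(c,p)); return max(u0-half,0),max(v0-up-half//2,0)
def run(nA,pA,nB,pB,shift):
    A,B=load(nA),load(nB); oA,oB=off(pA),off(pB); print(oA,oB)
    from scipy.optimize import minimize
    for nm,(x0,x1,y0,y1),z in [("neck/top",(37,47,20,31),.122),("upband",(36,48,31,36),.10),("lowband",(37,47,41,46),.07)]:
        # flow predicted at axis point height z
        q=np.array([pA[0],pA[1],z+.0047]); cam=np.array(c["pose"])[:3,3]
        f=cam[:2]-q[:2]; f/=np.linalg.norm(f); 
        if nm!="neck/top": q[:2]+=f*.023
        pr=np.array(proj(c,q+shift))-np.array(proj(c,q))
        pr_c=pr-(np.array(oB)-np.array(oA))
        T=A[y0:y1,x0:x1]
        def cost(d):
            M=np.float32([[1,0,x0+d[0]],[0,1,y0+d[1]]])
            S=cv2.warpAffine(B,M,(x1-x0,y1-y0),flags=cv2.INTER_CUBIC|cv2.WARP_INVERSE_MAP)
            return ((S-T)**2).mean()
        best=min((minimize(cost,pr_c+np.array(o),method="Nelder-Mead",options=dict(initial_simplex=[pr_c+o,pr_c+o+[.5,0],pr_c+o+[0,.5]])) for o in ([0,0],[1,0],[-1,0],[0,1],[0,-1])),key=lambda r:r.fun)
        print(nm,"pred",pr.round(2),"meas",(best.x+np.array(oB)-np.array(oA)).round(2),"rms",best.fun**.5)
if __name__=="__main__":
    pB=np.array([.568,-.044,.0688])
    print("jx 1mm px",np.array(proj(c,[.569-.00083,-.0445+.00055,.1]))-np.array(proj(c,[.569,-.0445,.1])),"z 1mm",np.array(proj(c,[.569,-.0445,.101]))-np.array(proj(c,[.569,-.0445,.1])))
    run("s15",np.array([.5728,-.0473,.1461]),"s16",pA,pA-np.array([.5728,-.0473,.1461]))
    run("s16",pA,"s18",pB,pB-pA)
E
python3 flow.py
```

```text
jx 1mm px [0.12827995 0.22499109] z 1mm [ 0.01467125 -0.26415507]
(244, 118) (243, 137)
neck/top pred [-1.21 18.86] meas [-1.15 20.66] rms 9.260708770321575
upband pred [-1.19 18.4 ] meas [-1.12 20.37] rms 4.750938724316178
lowband pred [-1.15 17.76] meas [-1.22 19.43] rms 5.123458630517382
(243, 137) (244, 140)
neck/top pred [0.84 2.69] meas [0.93 2.81] rms 5.01484422162231
upband pred [0.84 2.7 ] meas [0.56 2.61] rms 18.813615227274152
lowband pred [0.83 2.66] meas [0.82 2.25] rms 18.763438380879098
```

```bash
sed -i 's/(37,47,20,31)/(39,46,20,30)/; s/(36,48,31,36)/(40,46,30,36)/; s/(37,47,41,46)/(40,46,40,45)/' flow.py; python3 flow.py | tail -4; python3 - <<'E'
import cv2,numpy as np
a=cv2.imread("pics/s16.png")[5::10,5::10];b=cv2.imread("pics/s18.png")[5::10,5::10]
for x in (41,43,45):
    print(x,"A R",a[18:50,x,2].tolist());print("   G",a[18:50,x,1].tolist());print("  B R",b[18:50,x,2].tolist());print("   G",b[18:50,x,1].tolist())
E
```

```text
(243, 137) (244, 140)
neck/top pred [0.84 2.69] meas [0.93 2.79] rms 5.757178096940599
upband pred [0.84 2.7 ] meas [0.82 2.84] rms 3.4162270953251186
lowband pred [0.83 2.66] meas [0.65 2.65] rms 4.079803004651413
41 A R [98, 92, 92, 106, 119, 127, 147, 180, 209, 223, 229, 235, 239, 241, 230, 198, 188, 224, 235, 236, 235, 234, 235, 235, 232, 209, 151, 136, 173, 187, 185, 188]
   G [104, 96, 83, 90, 105, 114, 131, 161, 183, 190, 189, 191, 198, 201, 190, 172, 165, 182, 192, 193, 191, 190, 191, 191, 189, 177, 149, 108, 58, 21, 72, 140]
  B R [95, 91, 89, 105, 119, 134, 165, 200, 214, 224, 231, 237, 241, 241, 224, 176, 182, 224, 234, 234, 234, 233, 234, 234, 229, 198, 138, 138, 181, 207, 220, 222]
   G [102, 92, 80, 90, 106, 117, 147, 177, 186, 189, 190, 195, 199, 201, 187, 166, 166, 183, 190, 189, 190, 189, 189, 189, 185, 165, 126, 90, 117, 179, 222, 228]
43 A R [96, 88, 97, 139, 179, 192, 193, 194, 200, 219, 228, 235, 239, 239, 221, 175, 173, 216, 228, 228, 228, 227, 226, 226, 219, 188, 132, 126, 162, 175, 175, 176]
   G [104, 89, 84, 117, 154, 169, 172, 170, 170, 178, 185, 192, 197, 
[... 364 characters left out ...]
7, 177, 175, 169, 146, 110, 69, 79, 145, 203, 225]
45 A R [92, 82, 100, 156, 199, 202, 192, 205, 222, 230, 233, 234, 232, 223, 187, 149, 165, 200, 211, 211, 210, 207, 204, 199, 179, 140, 112, 126, 146, 154, 158, 167]
   G [97, 78, 78, 121, 158, 162, 155, 162, 175, 185, 188, 190, 187, 176, 157, 144, 148, 160, 163, 164, 163, 162, 158, 157, 149, 129, 98, 55, 19, 19, 49, 95]
  B R [92, 83, 103, 158, 204, 213, 208, 211, 222, 230, 234, 234, 229, 213, 175, 151, 175, 200, 206, 206, 204, 202, 198, 189, 162, 123, 123, 158, 186, 203, 214, 220]
   G [95, 75, 81, 123, 161, 170, 167, 167, 175, 185, 190, 190, 182, 169, 152, 142, 149, 159, 159, 159, 158, 156, 153, 150, 136, 113, 96, 110, 147, 186, 215, 225]
```

With clean windows, the features move as a rigid shift to within 0.14 px. That bounds any lean at about 0.6° and shows no slip in the pads. I'll take out that remnant with a slight counter-turn and firmer hold-down.

Request:
send_rows([
  [0,0,0.0005,-0.0005,0,0],
  [0,0,0.0005,-0.0005,0,0],
  [0,0,0.0003,0,0,0],
  [0,0,0,0,0,0],
  [0,0,0,0,0,0],
  [0,0,0,0,0,0],
])

```text
time: 30.6
ee_pos: [0.5682, -0.044, 0.0686]
tool_rot: [-0.471, 0.882, 0.002, 0.0]
force: [12.8, -14.3, 22.9]
finger_gap: 0.0456
```

```bash
python3 - <<'E'
from zoom import *
s=st(); zoom("s20"); import flow
pA=np.array([.5735,-.0474,.0734]); pB=np.array(s["ee_pos"]); flow.run("s16",pA,"s20",pB,pB-pA); st()
E
```

```text
t 30.60 p [ 0.5682 -0.044   0.0686] jaw -123.78 tilt [-0.0012  0.0034] gap 0.0456 F [ 12.83 -14.33  22.87] F_tool [  4.73 -18.56 -22.93]
t 30.60 p [ 0.5682 -0.044   0.0686] jaw -123.78 tilt [-0.0012  0.0034] gap 0.0456 F [ 12.83 -14.33  22.87] F_tool [  4.73 -18.56 -22.93]
(243, 137) (244, 140)
neck/top pred [0.79 2.7 ] meas [0.82 2.75] rms 6.482923818695826
upband pred [0.79 2.72] meas [0.78 2.75] rms 4.493551508269456
lowband pred [0.78 2.67] meas [0.6  2.62] rms 4.049901589033908
t 30.70 p [ 0.5682 -0.0441  0.0686] jaw -123.79 tilt [-0.0012  0.0034] gap 0.0452 F [ 12.77 -14.61  22.86] F_tool [  4.99 -18.68 -22.92]
```

Upright within 0.5°. Down force is 23 N. I'll rebalance sideways and restore the push.

Request:
send_rows([
  [0.0005,0.0004,0,0,0,0],
  [0,0.0004,0,0,0,0],
  [0,0.0002,-0.0003,0,0,0],
  [0,0,0,0,0,0],
  [0,0,0,0,0,0],
  [0,0,0,0,0,0],
])

```text
time: 31.45
ee_pos: [0.5677, -0.0438, 0.0687]
tool_rot: [-0.471, 0.882, 0.002, 0.001]
force: [21.8, -13.0, 16.1]
finger_gap: 0.0455
```

```bash
python3 - <<'E'
from zoom import *
s=st(); zoom("s21"); import flow
pA=np.array([.5735,-.0474,.0734]); pB=np.array(s["ee_pos"]); flow.run("s16",pA,"s21",pB,pB-pA); st()
E
```

```text
t 31.45 p [ 0.5677 -0.0438  0.0687] jaw -123.79 tilt [0.0003 0.0036] gap 0.0455 F [ 21.78 -13.02  16.13] F_tool [ -1.34 -25.31 -16.17]
t 31.45 p [ 0.5677 -0.0438  0.0687] jaw -123.79 tilt [0.0003 0.0036] gap 0.0455 F [ 21.78 -13.02  16.13] F_tool [ -1.34 -25.31 -16.17]
(243, 137) (244, 140)
neck/top pred [0.9  2.79] meas [0.95 2.8 ] rms 5.665589772539406
upband pred [0.9  2.81] meas [0.72 2.81] rms 4.799086865353756
lowband pred [0.88 2.77] meas [0.66 2.64] rms 4.2839569666933475
t 31.55 p [ 0.5677 -0.0439  0.0687] jaw -123.79 tilt [0.0004 0.0036] gap 0.0456 F [ 21.69 -14.05  16.16] F_tool [ -0.44 -25.81 -16.2 ]
```

Push 25 N, side force about 1 N, down 16 N. I'll hold still for a second to verify stability.

Request:
send_rows([
  [0,0,0,0,0,0],
  [0,0,0,0,0,0],
  [0,0,0,0,0,0],
  [0,0,0,0,0,0],
  [0,0,0,0,0,0],
  [0,0,0,0,0,0],
  [0,0,0,0,0,0],
  [0,0,0,0,0,0],
])

```text
time: 32.55
ee_pos: [0.5677, -0.0439, 0.0687]
tool_rot: [-0.471, 0.882, 0.002, 0.001]
force: [20.5, -13.5, 15.5]
finger_gap: 0.0456
```

```bash
python3 - <<'E'
from zoom import *
s=st(); c,_=zoom("s22"); save(c,"s22f"); st()
E
```

```text
t 32.55 p [ 0.5677 -0.0439  0.0687] jaw -123.79 tilt [0.0003 0.0036] gap 0.0456 F [ 20.5  -13.49  15.55] F_tool [ -0.24 -24.51 -15.59]
t 32.55 p [ 0.5677 -0.0439  0.0687] jaw -123.79 tilt [0.0003 0.0036] gap 0.0456 F [ 20.5  -13.49  15.55] F_tool [ -0.24 -24.51 -15.59]
t 32.60 p [ 0.5677 -0.0438  0.0687] jaw -123.79 tilt [0.0004 0.0036] gap 0.0452 F [ 20.91 -14.34  15.25] F_tool [  0.24 -25.32 -15.3 ]
```

View pics/s22f.png

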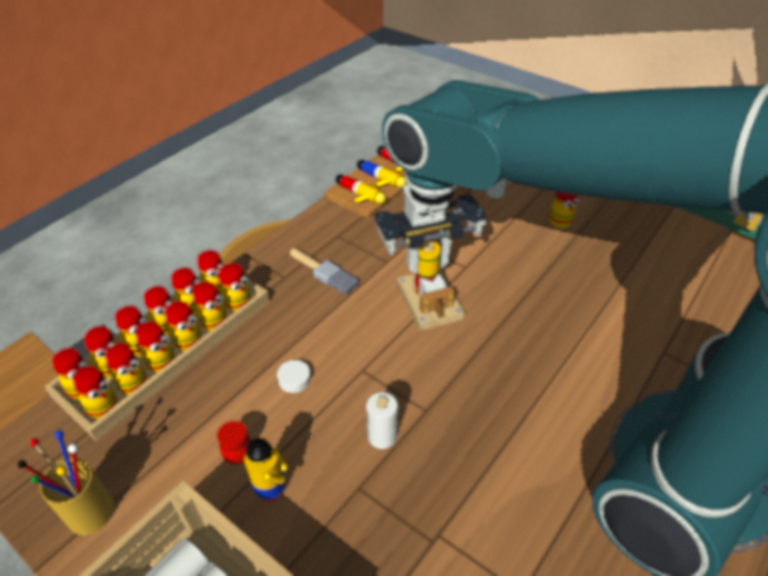

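Forces and pose are steady over a second. The doll (428,255) stands in the V at the jig, and the other things are where they were. Handing in.

```bash
python3 -c "
from h import *
print(arm.finish_job()); st()"
```

```text
the job is handed in; nothing more can be done
None
the job is handed in; nothing more can be done
```

I set the red foot disc flat in the nest and let go of it. I then stood the yellow doll on it, pushed it into the V, and handed in while still gripping it (60 N squeeze), at about 33 s of the 72 s.

**Last checks that passed**
- **Push:** about 25 N into the V, with under 1 N of side force. If the foot takes little of the push, that is roughly 17 N on each face. I read the face loads from the wrist force and did not measure them directly.
- **Hold-down:** about 15 N on the foot. Forces and pose stayed steady over a one-second hold before hand-in.
- **Foot disc:** it bottomed at the nest floor height, and its top measured about 32–33 mm above the bench, as it should.
- **Other things:** everything I could see in the pictures was still in its place.

**What went wrong or disagreed**
- **First grasp:** it closed just above the disc without disturbing it. The fingertips turned out to be at the reported TCP height, not 14 mm ahead of it as described, so I allowed for that from then on.
- **Uprightness:** depth fits suggested a lean of 1–2° toward the V. The same fit on the standing blank doll was off by about as much, so I did not rely on them. Comparing picture features with those taken just before contact put the lean at about 0.5–0.6°.
- **Tool position:** the tool ended about 1–1.2 mm past the seat I had estimated, so the doll may have crept slightly in the pads.
- **Networks:** several marks on the doll or foot were wrong; I relied on depth fits and contact instead.

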